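# Weigh a batch of pressed brackets in a hanging pail

### The arm

A 6-joint arm with a two-finger parallel gripper is mounted at the origin on the work surface. World frame = base frame: x ahead of the robot, y to its left, z up, the work surface at z = 0. Lengths are in mm, angles in rad, forces in N, time in s.
With the tool pointing down it reaches from about 300 to 850 mm from the base axis. Payload 5.4 kg.
Tool frame: the origin (TCP) lies midway between the tips of the shut fingers; the grasp point (between the pads) lies 19 mm behind it; z points along the fingers, y is the line along which they close (so a half turn about z gives the same grasp; the last joint's range is limited). The gripper opens to 85 mm and grips with 20 to 120 N. Pads are 22 mm wide; open, the fingers measure 114 mm over their backs; the gripper's body (76 mm by 85 mm) begins 54 mm behind the grasp point. The pads swing forward as they close: fully open they stand 13 mm farther back than shut.
Start: joints at [1.024, 0.158, 1.597, -0, 1.386, -0.21], TCP at [190.029, 542.674, 231.299] pointing down, gripper open.
Joint ranges: [-2.91, 2.91], [-0.94, 2.29], [0.18, 2.7], [-1.29, 4.43], [0.17, 2.64], [-3, 3]. Speed limits (rad/s): [2.57, 2.57, 3.14, 3.14, 3.14, 3.14].

### API

Orientations are given as a unit quaternion [w, x, y, z].
In Python, from cell import manip gives the robot as it stands. The module is installed in compiled form; this text tells all that it offers.
- The arm moves only by the tool servo_tool, never from a script. Its argument "deltas" is a list that holds one entry, the list of rows, each a list of 6 numbers: the shift along the tool's x, y, z in mm, then the turn, a rotation vector about the tool's x, y, z in rad. In form: [[[tx, ty, tz, rx, ry, rz], ...]]. A call has 1 to 12 rows; each row is the pose to reach, as a shift and turn from the pose commanded when the call began, along the tool's axes at that moment; what a row does not reach only later rows make up. A row lasts 1/12 s, in which the tool goes at most 41.7 mm and 7.16 degrees, less where a joint would pass 70% of its speed; a pose out of reach is approached as far as the arm can. A call with a gripper value outside its range is refused whole. "fingers" is the closure, from 0 (fully open) to 1 (shut), set as the call begins (left out, the last holds). The fingers move at their own pace and stop on an object; "squeeze" is the grip in N (left out, the last holds). Time passes only in rows, so rows that repeat a pose let the fingers close. It gives the time, the measured TCP pose, the force, the opening and the grip force at its end, in the units of the state.
- manip.state(): the state, without advancing time (a new reading comes with each control period).
- manip.capture(name): name is "scene" or "top"; returns a dict with "frame" (420x560x3 uint8, red, green, blue), "range_z" (420x560 float32, mm along the optical axis (not along the pixel's ray), 0 where there is no reading), "mtx" (3x3 intrinsics, pixels), "R" (3x3) and "t" (3): a world point X has camera coordinates R X + t. Camera axes: x right, y down, z forward; pixel columns grow to the right and rows downward; lengths in mm; the calibration is good to about 2 mm. A picture is of the moment at which its call begins.
- manip.sign_off(): hands the job in; it is judged then, once.
The state is a dict: "time_s": time; "qpos": joint angles; "joint_velocities": joint speeds; "joint_efforts": joint torques, N m; "tcp_pos": TCP position; "tool_rot": TCP orientation; "force": force on the tool from outside, world axes, zero at the start; "moment": the same for the moment, N m; "finger_gap": opening from 0.0 (shut) to 1.0 (fully open); "grip_force": force on a finger pad.
Only numpy, scipy, OpenCV 4.12 (cv2) and the standard library are available. Lean on these libraries where they do the work, as an engineer would, in place of code of your own. Each camera call takes 0.05 s, during which the arm holds its last target. There are 200 camera calls.

### The job

Weigh the batch: put every channel bracket from the rubber mat into the steel pail, swing the pail's bail up and hang the pail by it on the scale's hook, with the bail lying across both prongs and the pail hanging free. Before the pail goes on the hook, pull the scale's arrest knob fully out, and once the pail hangs there, push the knob fully home again. Leave the caliper, the wooden gauge case and the magnetic base where they are.

Things in the scene. Friction and masses are not known exactly. Their poses are not given: they have to be found in the camera images.
- bracket1: pressed steel channel bracket, an upside-down U, 70 mm long (its x axis), 30 mm wide (y), 27 mm high (z), walls 3 mm, about 100 g; lies web up with two dark holes in the web. Origin at the centre of its underside. All brackets are alike; 3 or 4 of the four are present, on the mat
- bracket2: pressed steel channel bracket, an upside-down U, 70 mm long (its x axis), 30 mm wide (y), 27 mm high (z), walls 3 mm, about 100 g; lies web up with two dark holes in the web. Origin at the centre of its underside. All brackets are alike; 3 or 4 of the four are present, on the mat
- bracket3: pressed steel channel bracket, an upside-down U, 70 mm long (its x axis), 30 mm wide (y), 27 mm high (z), walls 3 mm, about 100 g; lies web up with two dark holes in the web. Origin at the centre of its underside. All brackets are alike; 3 or 4 of the four are present, on the mat
- bracket4: pressed steel channel bracket, an upside-down U, 70 mm long (its x axis), 30 mm wide (y), 27 mm high (z), walls 3 mm, about 100 g; lies web up with two dark holes in the web. Origin at the centre of its underside. All brackets are alike; 3 or 4 of the four are present, on the mat
- mat: fixed grey-black rubber mat, 230 x 240 mm (x, y), 2 mm thick, on which the brackets lie; origin at the centre of its underside
- pail: loose round steel pail, open at the top, about 280 g: 75 mm high, outer radius 56 mm at the foot and 65 mm at the rim, wall 3 mm, floor 4 mm thick. Origin at the centre of its underside, z up out of the mouth. The bail pivots on its y axis, 63 mm above the origin; lying flat, the bail sticks out level towards the pail's +x
- pail_mid (a point): the middle of the pail's inside, on its axis, 35 mm above its underside; a bracket whose origin is within 70 mm of this counts as in the pail
- bail (a joint): angle of the bail (rad): 0 = flat, level, out towards the pail's +x, on a stop; pi/2 = upright; pi = flat towards -x. It turns easily and falls flat when let go. A square-cornered U of 8 mm steel wire, 60 g, legs 71 mm either side of the pail's axis, straight crown 106 mm from the pivot axis (41 mm clear of the rim when flat)
- bail_grip (a point): the middle of the bail's crown, centre of a black plastic grip sleeve 16 mm in diameter and 36 mm long along the crown (this point's y axis); x axis from the pivot to the crown. The sleeve is fast on the wire: grip it lightly while swinging, or the jaws' friction drags and tips the pail. Bare wire runs on to corners 71 mm from the middle. 63 mm above the pail's underside when flat, 169 mm upright
- scale: fixed hanging scale on a white foot 120 x 310 x 40 mm (x, y, z); origin at the centre of its underside, -x towards the robot. At y = -95 mm stands a 50 mm wide column with a dark block on top, 183 to 217 mm above the table and 90 mm wide, from which two parallel steel prongs (the hook) reach out to -x. At y = +95 mm stands an 80 mm wide, 185 mm high housing whose front, at x = -60 mm, carries the arrest knob
- hook_seat (a point): where the middle of the bail's crown lies when hung: midway between the two prongs, 206 mm above the table, 147 mm to -x of the scale's origin; axes as the scale's (crown must lie along y). The prongs are 8 mm wires along x, 36 mm either side in y, dipping to a valley here; their upturned tips, 21 mm further to -x, top out 25 mm above this point; to +x they rise to 18 mm above it
- knob (a joint): travel of the arrest knob (m): 0 = home, 0.030 = fully out (towards the scale's -x); a detent holds it at either end: about 5 N starts it from an end, and it snaps over past the middle
- knob_grip (a point): the centre of the arrest knob's black head, a disc 36 mm in diameter and 22 mm thick whose axis is the scale's x, 150 mm above the table (35 mm below its housing's top), 51 mm in front of the housing's face when home; it moves with the knob
- caliper: bystander: digital caliper lying flat, 160 mm long (x), 12 mm high, jaws towards its -y; origin at the middle of its beam's underside
- gauge_case: bystander: wooden gauge-block case, 90 x 160 x 35 mm, origin at the centre of its underside
- magnet_base: bystander: magnetic base, a dark steel block 60 x 50 x 55 mm with a small switch on its front; origin at the centre of its underside
Not all that is in view belongs to the job. What is shaped like the bracket2 but blue or pink is not meant.

How it is judged:
By the outcome, as a careful person would: the job done as asked, in the order asked, and still so for the second after the job is handed in, with the robot touching nothing.
Of bracket1, bracket2, bracket3, bracket4 only 3 to 4 are there at a start; the rules pass over those that are not, and their reading is None.
At some moment in a run one of bracket1, bracket2, bracket3, bracket4 may be knocked a few centimetres aside while the robot is not near it.
It also fails if it takes over 208 s, if anything falls off the work surface, if the arm or the gripper's body presses on something with over 40 N, if the wrist force passes 120 N, or if a joint passes its speed limit or range.

## Working session

There is one attempt and no reset: what is moved stays moved. The work goes in short steps, Python scripts to look and compute and a tool call to move; the robot and the scene stay as the last step left them, time stands still between calls to the robot, and variables do not carry over. Pictures are saved under pics/ and viewed, at most 18 in all, crops included, and the job is handed in when it is done.

Besides the shell and the picture viewer there is one more tool, called in YAML: its name, and indented under it one key for each argument. servo_tool: Moves the arm, as the interface text tells. Its arguments: {"type":"object","properties":{"deltas":{"type":"array","items":{"type":"array","items":{"type":"array","items":{"type":"number"}}}},"fingers":{"type":"number"},"squeeze":{"type":"number"}},"required":["deltas"]}

```bash
mkdir -p pics
cat > h.py <<'E'
import numpy as np, cv2
from cell import manip
def cap(n):
    c=manip.capture(n); return c
def save(c,name,crop=None,s=1):
    im=c["frame"][:,:,::-1]
    if crop: im=im[crop[1]:crop[3],crop[0]:crop[2]]
    if s!=1: im=cv2.resize(im,None,fx=s,fy=s,interpolation=cv2.INTER_CUBIC)
    cv2.imwrite("pics/"+name,im)
def ray(c,u,v,z):
    R=np.array(c["R"]);t=np.array(c["t"]).ravel();o=-R.T@t
    d=R.T@np.linalg.inv(c["mtx"])@np.array([u,v,1.]);return o+d*(z-o[2])/d[2]
def cloud(c):
    R=np.array(c["R"]);t=np.array(c["t"]).ravel()
    Z=c["range_z"];v,u=np.mgrid[:Z.shape[0],:Z.shape[1]]
    p=np.stack([u,v,np.ones_like(u)],-1)@np.linalg.inv(c["mtx"]).T*Z[...,None]
    return (p-t)@R
def proj(c,X):
    p=np.array(c["mtx"])@(np.array(c["R"])@X+np.array(c["t"]).ravel());return p[:2]/p[2]
E
python3 - <<'E'
from h import *
for n in("scene","top"):
    c=cap(n);save(c,n+"0.png");R=np.array(c["R"]);print(n,-R.T@np.array(c["t"]).ravel(),R[2],c["mtx"][0][0])
    np.savez("pics/"+n+"0.npz",**c)
print(manip.state())
E
```

```text
scene [1319.77002226 -325.03379247 1036.96070528] [-0.63657913  0.23379934 -0.73491828] 401.65233797823447
top [ 443.94839527  -27.7504757  1635.91989846] [ 0.07786632 -0.01906096 -0.99678158] 530.3395000836766
{'time_s': 0.1, 'qpos': array([ 1.02384879e+00,  1.59010273e-01,  1.59808719e+00,  9.96310007e-06,
        1.38618543e+00, -2.10080493e-01]), 'joint_velocities': array([ 0.00142982, -0.00224178, -0.00344036, -0.00098887, -0.00116849,
       -0.00096734]), 'joint_efforts': array([ 1.63524860e-04, -3.96991718e+01, -3.32336712e+01, -3.08067083e-04,
        4.27654391e-03,  4.63006120e-05]), 'tcp_pos': array([189.78152719, 542.21866518, 230.41129883]), 'tool_rot': array([-3.16855536e-04,  1.67639089e-01,  9.85848072e-01, -7.83489375e-04]), 'force': array([ 0.65923035, -0.3598445 ,  0.15288274]), 'moment': array([ 0.02602845,  0.05917806, -0.06072127]), 'grip_force': 0.0, 'finger_gap': 1.0012601927067077}
```

View pics/top0.png

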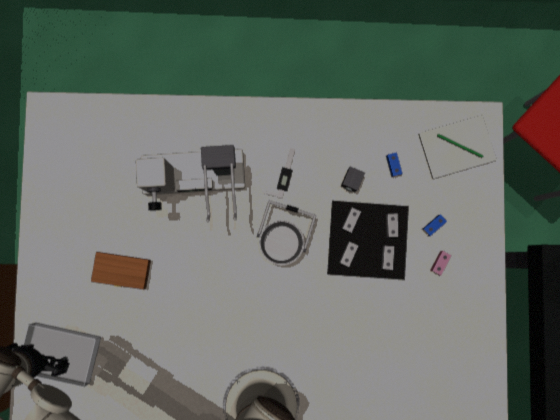

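View pics/scene0.png

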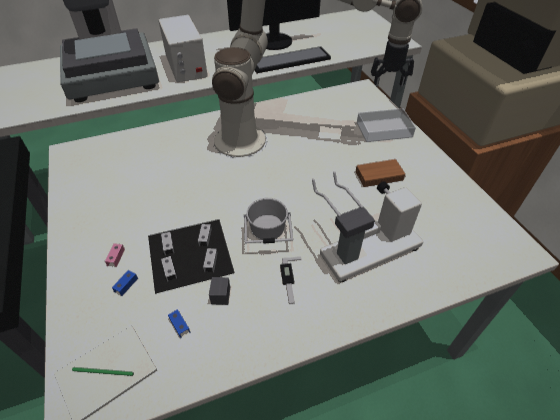

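Top view: four grey brackets on the mat at (352,220), (393,225), (349,254), (388,258). The blue parts at (395,165) and (434,225) and the pink one at (441,263) lie off the mat, so they are not meant. The pail is at (281,243) with its bail grip at (292,209). The scale's prong tips are at (208,217) and (235,217), and the knob is at (154,205).

```bash
cat > m.py <<'E'
from h import *
import sys
def brackets(c,poly=None):
    g=c["frame"].astype(int);P=cloud(c);out=[]
    v=g.max(2);sat=v-g.min(2)
    m=((P[...,2]>20)&(P[...,2]<40)&(v>90)&(sat<40)).astype(np.uint8)
    m[:,:325]=0;m[:, 412:]=0;m[:198]=0;m[282:]=0
    m=cv2.morphologyEx(m,cv2.MORPH_CLOSE,np.ones((3,3)))
    cs,_=cv2.findContours(m,cv2.RETR_EXTERNAL,cv2.CHAIN_APPROX_NONE)
    for k in cs:
        if cv2.contourArea(k)<60: continue
        W=np.array([ray(c,*p,29)[:2] for p in k[:,0].astype(float)],np.float32)
        (x,y),(w,h),a=cv2.minAreaRect(W)
        if w<h: a+=90
        out.append((x,y,w,h,(a+90)%180-90)); 
    return out
if __name__=="__main__":
    np.set_printoptions(precision=1,suppress=True)
    c=cap("top")
    for b in brackets(c): print("br x%.1f y%.1f w%.0f h%.0f ang %.1f deg"%b)
    P=cloud(c);z=P[...,2]
    def reg(x0,y0,x1,y1,lo,hi):
        m=np.zeros(z.shape,bool);m[y0:y1,x0:x1]=1;m&=(z>lo)&(z<hi);return P[m],np.argwhere(m)
    p,_=reg(255,215,310,270,70,82);(x,y),(w,h),a=0,0,0
    if 0: pass
E
python3 - <<'E'
exec(open('m.py').read())
def ex(q): return q.mean(0),q.min(0),q.max(0),len(q)
p,_=reg(255,219,306,270,67,82); 
A=np.c_[2*p[:,:2],np.ones(len(p))];s=np.linalg.lstsq(A,(p[:,:2]**2).sum(1),rcond=None)[0];print("pail lsq",s[:2],np.sqrt(s[2]+s[0]**2+s[1]**2),len(p),p[:,2].mean())
x,r=cv2.minEnclosingCircle(p[:,:2].astype(np.float32));print(x,r)
g=c["frame"].max(2)
# dark grip
for nm,(x0,y0,x1,y1,lo,hi) in dict(bail=(255,198,320,222,50,80),pr=(200,165,240,222,190,250),block=(195,140,240,170,205,235),knob=(145,196,165,214,130,180),hous=(130,150,170,195,170,200),case=(85,245,155,295,20,50),mag=(335,160,370,195,40,70),cal=(260,140,300,205,5,25),prongL=(202,168,216,222,190,250),prongR=(228,168,240,222,190,250)).items():
    p,_=reg(x0,y0,x1,y1,lo,hi)
    if len(p)<4: print(nm,len(p));continue
    r=cv2.minAreaRect(p[:,:2].astype(np.float32));print(nm,len(p),np.array(r[0]),np.array(r[1]),round(r[2],1),"z",np.percentile(p[:,2],[5,50,95]),p.min(0),p.max(0))
m=np.zeros(g.shape,np.uint8);m[203:216,282:304]=(g[203:216,282:304]<45);print("gripdark",ray(c,*np.argwhere(m).mean(0)[::-1],68),m.sum())
E
```

```text
br x451.7 y-375.0 w29 h68 ang -3.8 deg
br x460.7 y-254.9 w29 h68 ang -23.7 deg
br x550.7 y-388.3 w28 h68 ang -0.0 deg
br x564.7 y-262.3 w29 h69 ang -24.1 degTraceback (most recent call last):
  File "<stdin>", line 1, in <module>
  File "<string>", line 24, in <module>
TypeError: cannot unpack non-iterable int object
```

Run:
```python
from h import *
c=cap("top");a=c["frame"][135:285,130:330,::-1];cv2.imwrite("pics/t1.png",cv2.resize(a,None,fx=4,fy=4,interpolation=cv2.INTER_CUBIC))
```

```text
(no output)
```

View pics/t1.png

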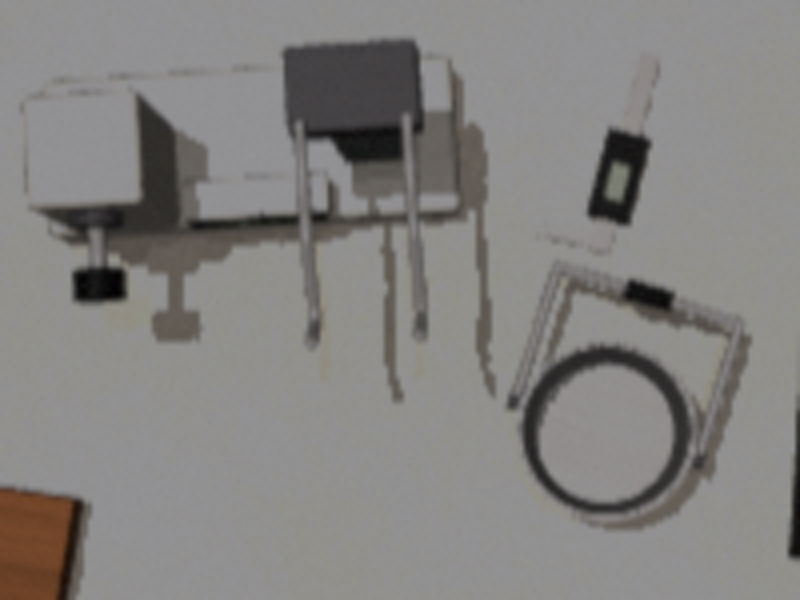

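```bash
sed -i '/p,_=reg(255,215/,$d' m.py
cat > m2.py <<'E'
exec(open('m.py').read())
p,_=reg(255,219,306,270,67,82); 
A=np.c_[2*p[:,:2],np.ones(len(p))];s=np.linalg.lstsq(A,(p[:,:2]**2).sum(1),rcond=None)[0];print("pail lsq",s[:2],np.sqrt(s[2]+s[0]**2+s[1]**2),len(p),p[:,2].mean())
x,r=cv2.minEnclosingCircle(p[:,:2].astype(np.float32));print(x,r)
g=c["frame"].max(2)
for nm,(x0,y0,x1,y1,lo,hi) in dict(bail=(255,198,320,222,50,80),pr=(200,165,240,222,190,250),block=(195,140,240,170,205,235),knob=(145,196,165,214,130,180),hous=(130,150,170,195,170,200),case=(85,245,155,295,20,50),mag=(335,160,370,195,40,70),cal=(260,140,300,205,5,25),prongL=(202,168,216,222,190,250),prongR=(228,168,240,222,190,250)).items():
    p,_=reg(x0,y0,x1,y1,lo,hi)
    if len(p)<4: print(nm,len(p));continue
    r=cv2.minAreaRect(p[:,:2].astype(np.float32));print(nm,len(p),np.array(r[0]),np.array(r[1]),round(r[2],1),"z",np.percentile(p[:,2],[5,50,95]),p.min(0),p.max(0))
m=np.zeros(g.shape,np.uint8);m[203:216,282:304]=(g[203:216,282:304]<45);print("gripdark",ray(c,*np.argwhere(m).mean(0)[::-1],68),m.sum())
# from the 4x crop by eye (u,v,z)
for n,u,v,zz in [("rim L",524,427,75),("rim R",692,427,75),("rim top",606,346,75),("rim bot",606,511,75),("pivL",513,402,67),("pivR",699,463,67),("cornL",561,268,67),("cornR",737,325,67),("grip",649,294,71),("tipL",312,338,231),("tipR",420,332,231),("rootL",301,127,224),("rootR",407,120,224),("knobfront",100,297,150),("knobL",75,284,150),("knobR",126,284,150)]:
    print(n,ray(c,130+u/4-.375,135+v/4-.375,zz))
E
python3 m2.py
```

```text
br x451.6 y-375.1 w29 h68 ang -4.1 deg
br x460.7 y-254.9 w29 h68 ang -23.7 deg
br x550.7 y-388.3 w28 h68 ang -0.0 deg
br x564.8 y-262.6 w29 h69 ang -26.1 deg
pail lsq [491.7 -47.9] 65.10952324470883 321 73.85217681911118
(503.19781494140625, -49.54595947265625) 79.04908752441406
bail 248 [584.1 -70.2] [157.7  61. ] 89.9 z [60.5 67.2 75.4] [ 553.6 -149.1   54.5] [614.7   8.6  77.9]
pr 457 [617.8 122.1] [153.3  88.5] 3.0 z [199.7 219.  228.8] [539.6  74.1 190.2] [696.3 170.  235.1]
block 758 [713.4 128.4] [69.1 90.2] 2.5 z [211.7 217.3 223.7] [679.9  83.1 205.8] [749.4 174.6 230.1]
knob 145 [593.3 307.9] [40.7 35.1] 4.4 z [150.  161.6 170.5] [572.9 289.3 138.1] [613.4 325.3 172.9]
hous 872 [670.1 315.4] [91.2 82.4] 4.2 z [176.7 184.8 190.4] [624.9 273.2 170. ] [716.4 356.5 195.6]
case 1682 [399.3 433. ] [164.3  94. ] 82.5 z [28.4 35.5 41.7] [346.3 346.2  20.6] [455.2 517.3  48.7]
mag 347 [ 685.8 -263.6] [50.3 65.9] 67.3 z [46.  54.4 60.5] [ 652.4 -296.8   40.1] [ 722.9 -229.8   65.1]
cal 564 [711.8 -41.9] [200.8 121.6] 1.1 z [ 5.3  8.4 16.1] [ 610.3 -103.     5. ] [813.3  20.4  20.4]
prongL 182 [613.7 156.9] [ 33.4 146.6] 85.7 z [199.3 220.4 229.1] [539.6 134.8 191.5] [685.9 168.5 235.1]
prongR 159 [617.4  83.1] [148.1  14.6] 8.8 z [200.1 220.1 228.9] [543.6  74.1 191.3] [689.4 101.7 234.9]
gripdark [592.2 -78.2  68. ] 47
rim L [493.1  11.4  75. ]
rim R [ 495.  -112.2   75. ]
rim top [553.7 -48.   75. ]
rim bot [432.5 -49.9  75. ]
pivL [511.7  20.   67. ]
pivR [ 468.8 -118.1   67. ]
cornL [611.9 -13.8  67. ]
cornR [ 571.5 -145.2   67. ]
grip [593.2 -79.3  71. ]
tipL [544.9 148.8 231. ]
tipR [550.1  77.5 231. ]
rootL [687.2 160.7 224. ]
rootR [693.2  89.9 224. ]
knobfront [577.1 307.7 150. ]
knobL [585.9 325.5 150. ]
knobR [586.5 289.9 150. ]
```

```bash
cat > g.py <<'E'
# usage: python3 g.py x y z psi_deg [x y z psi ...]: deltas (tool frame at call start), relative to the current measured pose
import sys; from h import *
from scipy.spatial.transform import Rotation as Ro
s=manip.state();w=s["tool_rot"];R=Ro.from_quat([*w[1:],w[0]]);p=s["tcp_pos"]
print("t%.1f"%s["time_s"],"tcp",p.round(1),"psi %.1f"%np.degrees(np.arctan2(*R.as_matrix()[1::-1,1])),"tilt",R.as_matrix()[:2,2].round(3),"q6 %.2f"%s["qpos"][5],"F",s["force"].round(1),"grip %.0f gap %.2f"%(s["grip_force"],s["finger_gap"]))
a=[float(v) for v in sys.argv[1:]]
for i in range(0,len(a),4):
    ps=np.radians(a[i+3]);y=np.array([np.cos(ps),np.sin(ps),0]);z=np.array([0,0,-1.]);x=np.cross(y,z)
    G=Ro.from_matrix(np.c_[x,y,z])
    print((R.inv().apply(np.array(a[i:i+3])-p)).round(1).tolist(),(R.inv()*G).as_rotvec().round(3).tolist())
E
python3 g.py 588.5 307.5 215 94.5 588.5 307.5 131 94.5
```

```text
t0.2 tcp [189.9 542.4 230.8] psi 70.7 tilt [-0.    -0.001] q6 -0.21 F [-0.4 -0.6 -0.7] grip 0 gap 1.00
[-453.9, -90.0, 15.8] [-0.001, -0.0, -0.415]
[-453.9, -89.9, 99.8] [-0.001, -0.0, -0.415]
```

servo_tool:
  deltas:
    - [[-38,-7.5,1.3,0,0,-0.04],[-76,-15,2.6,0,0,-0.08],[-114,-22.5,4,0,0,-0.12],[-152,-30,5.3,0,0,-0.16],[-190,-37.5,6.6,0,0,-0.2],[-228,-45,8,0,0,-0.24],[-266,-52.5,9.3,0,0,-0.28],[-304,-60,10.6,0,0,-0.32],[-342,-67.5,12,0,0,-0.36],[-380,-75,13.3,0,0,-0.4],[-418,-83,14.6,0,0,-0.415],[-454,-90,15.8,0,0,-0.415]]
  fingers: 0
  squeeze: 40

```text
time_s: 1.25
tcp_pos: [590.4, 306.2, 215.2]
tool_rot: [-0.0, -0.039, 0.999, -0.0]
force: [0.1, 0.5, 0.5]
finger_gap: 0.996
grip_force: 0.0
```

servo_tool:
  deltas:
    - [[0,0,0,0,0,0],[0,0,0,0,0,0],[0,0,0,0,0,0]]

```text
time_s: 1.5
tcp_pos: [588.2, 307.9, 215.1]
tool_rot: [-0.001, -0.039, 0.999, 0.0]
force: [-0.4, 0.2, 0.0]
finger_gap: 0.999
grip_force: 0.0
```

```bash
python3 g.py 588.5 307.5 131 94.5
python3 - <<'E'
from h import *
c=cap("top");save(c,"t2.png",(110,140,330,290),3.6)
E
```

```text
t1.5 tcp [588.2 307.9 215.1] psi 94.5 tilt [-0.001  0.   ] q6 -1.35 F [-0.4  0.2  0. ] grip 0 gap 1.00
[-0.3, -0.5, 84.1] [0.0, -0.001, -0.001]
```

View pics/t2.png

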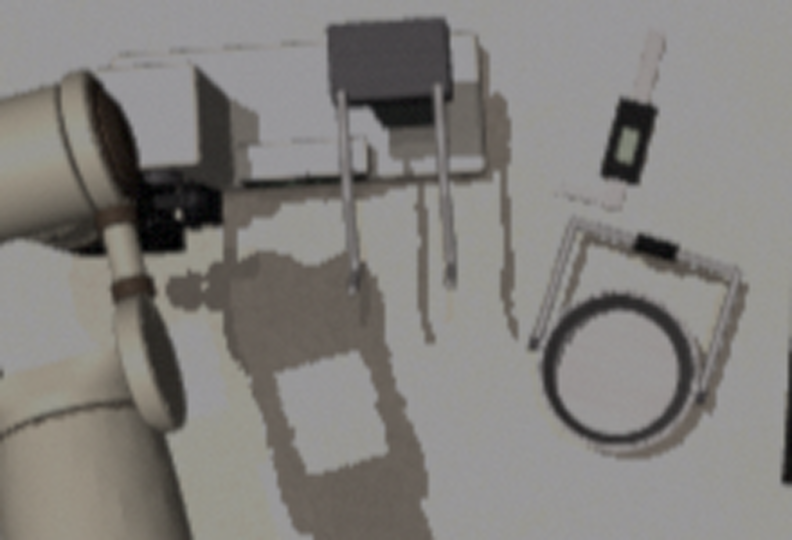

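The gripper stands above the knob near pixel (170,215), with nothing else beneath it. Descend, grip and pull.

servo_tool:
  deltas:
    - [[0,0,25,0,0,0],[0,0,50,0,0,0],[0,0,70,0,0,0],[0,0,80,0,0,0],[0,0,84,0,0,0],[0,0,84,0,0,0],[0,0,84,0,0,0]]

```text
time_s: 2.13
tcp_pos: [589.2, 308.4, 133.0]
tool_rot: [0.001, -0.039, 0.999, 0.0]
force: [-0.2, -0.2, 0.7]
finger_gap: 1.0
grip_force: 0.0
```

servo_tool:
  deltas:
    - [[0,0,0,0,0,0],[0,0,0,0,0,0],[0,0,0,0,0,0],[0,0,0,0,0,0],[0,0,0,0,0,0],[0,0,0,0,0,0],[0,0,0,0,0,0],[0,0,0,0,0,0],[0,0,0,0,0,0],[0,0,0,0,0,0]]
  fingers: 1
  squeeze: 40

```text
time_s: 2.97
tcp_pos: [589.3, 306.0, 132.7]
tool_rot: [0.0, -0.039, 0.999, -0.002]
force: [-2.4, -5.5, 4.7]
finger_gap: 0.408
grip_force: 39.8
```

servo_tool:
  deltas:
    - [[4,0,0,0,0,0],[8,0,0,0,0,0],[12,0,0,0,0,0],[16,0,0,0,0,0],[20,0,0,0,0,0],[24,0,0,0,0,0],[28,0,0,0,0,0],[31,0,0,0,0,0],[31,0,0,0,0,0],[31,0,0,0,0,0],[31,0,0,0,0,0]]

```text
time_s: 3.88
tcp_pos: [559.3, 303.5, 132.8]
tool_rot: [0.001, -0.039, 0.999, -0.002]
force: [1.2, -5.7, 3.5]
finger_gap: 0.408
grip_force: 40.5
```

```bash
python3 g.py
```

```text
t3.9 tcp [559.3 303.5 132.8] psi 94.5 tilt [ 0.003 -0.003] q6 -1.34 F [ 1.2 -5.7  3.5] grip 40 gap 0.41
```

servo_tool:
  deltas:
    - [[3,0,0,0,0,0],[4,0,0,0,0,0],[4,0,0,0,0,0],[2,0,0,0,0,0],[1,0,0,0,0,0]]

```text
time_s: 4.3
tcp_pos: [559.4, 303.5, 132.8]
tool_rot: [0.002, -0.039, 0.999, -0.001]
force: [1.8, -5.2, 2.7]
finger_gap: 0.41
grip_force: 41.6
```

servo_tool:
  deltas:
    - [[0,0,0,0,0,0],[0,0,0,0,0,0],[0,0,0,0,0,0],[0,0,0,0,0,0],[0,0,0,0,0,0],[0,0,0,0,0,0],[0,0,-30,0,0,0],[0,0,-60,0,0,0],[0,0,-90,0,0,0],[0,0,-120,0,0,0],[0,0,-140,0,0,0],[0,0,-140,0,0,0]]
  fingers: 0

```text
time_s: 5.3
tcp_pos: [559.2, 306.2, 278.0]
tool_rot: [0.005, -0.039, 0.999, 0.001]
force: [0.4, 0.3, 1.4]
finger_gap: 1.002
grip_force: 0.0
```

```bash
python3 g.py 480 200 280 90 460.7 -254.9 280 66
python3 - <<'E'
from h import *
c=cap("scene");save(c,"s3.png",(300,150,440,255),5)
c=cap("top");
import m
for b in m.brackets(c): print("br x%.1f y%.1f w%.0f h%.0f ang %.1f deg"%b)
E
```

```text
t5.3 tcp [559.2 306.2 278. ] psi 94.5 tilt [0.01  0.003] q6 -1.34 F [0.4 0.3 1.4] grip 0 gap 1.00
[87.3, -99.6, -3.1] [0.003, 0.01, 0.078]
[142.2, -551.6, -4.8] [0.005, 0.009, 0.497]
br x451.5 y-375.0 w29 h69 ang -3.8 deg
br x460.6 y-254.9 w29 h68 ang -23.6 deg
br x550.7 y-388.3 w28 h68 ang -0.0 deg
br x564.7 y-262.2 w29 h69 ang -23.6 deg
```

View pics/s3.png

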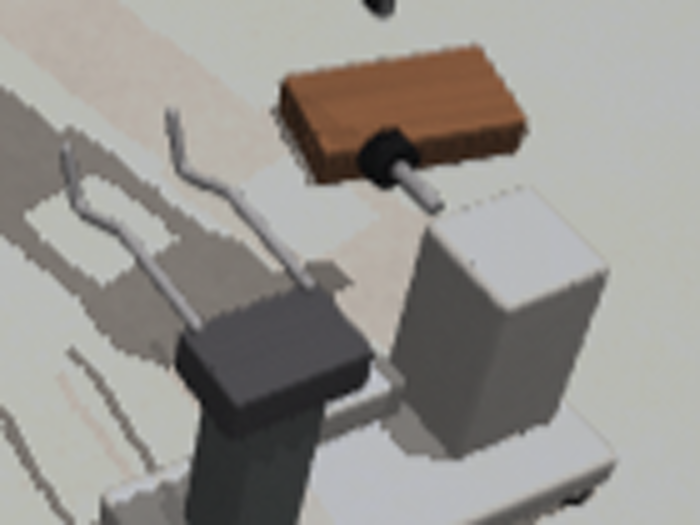

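The knob head now stands well out from its housing (crop pixel (388,157)). The four brackets have not moved.

servo_tool:
  deltas:
    - [[12,-41,0,0.003,0.01,0.04],[22,-80,0,0.003,0.01,0.08],[32,-120,0,0.003,0.01,0.12],[42,-160,-1,0.004,0.01,0.16],[52,-200,-2,0.004,0.01,0.2],[62,-240,-2,0.004,0.01,0.24],[72,-280,-3,0.004,0.01,0.28],[82,-320,-3,0.004,0.01,0.32],[92,-360,-4,0.004,0.01,0.36],[102,-400,-4,0.004,0.01,0.4],[112,-440,-4,0.005,0.01,0.44],[122,-475,-5,0.005,0.01,0.48]]

```text
time_s: 6.4
tcp_pos: [470.6, -179.6, 274.1]
tool_rot: [-0.007, 0.201, 0.98, -0.002]
force: [0.5, 0.3, 1.1]
finger_gap: 1.004
grip_force: 0.0
```

```bash
python3 g.py 460.6 -254.9 80 66.4 460.6 -254.9 9 66.4
```

```text
t6.4 tcp [ 470.6 -179.6  274.1] psi 66.8 tilt [-0.014 -0.001] q6 -1.76 F [0.5 0.3 1.1] grip 0 gap 1.00
[-22.8, -71.9, 194.3] [-0.007, -0.012, 0.007]
[-23.7, -71.4, 265.3] [-0.007, -0.012, 0.007]
```

servo_tool:
  deltas:
    - [[-12,-36,40,-0.003,-0.006,0],[-22,-70,80,-0.007,-0.01,0.007],[-23,-72,120,-0.007,-0.012,0.007],[-23,-72,160,-0.007,-0.012,0.007],[-23,-72,185,-0.007,-0.012,0.007],[-23,-72,194,-0.007,-0.012,0.007],[-23,-72,194,-0.007,-0.012,0.007],[-23,-72,194,-0.007,-0.012,0.007],[-23,-72,194,-0.007,-0.012,0.007]]

```text
time_s: 7.15
tcp_pos: [465.0, -254.7, 85.4]
tool_rot: [0.004, 0.203, 0.979, -0.002]
force: [-0.2, -0.3, 0.7]
finger_gap: 0.998
grip_force: 0.0
```

```bash
python3 g.py 460.6 -254.9 9 66.4
```

```text
t7.2 tcp [ 465.  -254.7   85.4] psi 66.6 tilt [ 0.006 -0.004] q6 -1.89 F [-0.2 -0.3  0.7] grip 0 gap 1.00
[4.5, -1.8, 76.4] [-0.002, 0.008, 0.004]
```

servo_tool:
  deltas:
    - [[4.5,-1.8,10,-0.002,0.008,0.004],[4.5,-1.8,30,-0.002,0.008,0.004],[4.5,-1.8,50,-0.002,0.008,0.004],[4.5,-1.8,66,-0.002,0.008,0.004],[4.5,-1.8,74,-0.002,0.008,0.004],[4.5,-1.8,76,-0.002,0.008,0.004],[4.5,-1.8,76,-0.002,0.008,0.004]]

```text
time_s: 7.73
tcp_pos: [459.0, -254.0, 7.3]
tool_rot: [-0.002, 0.205, 0.979, 0.001]
force: [0.6, 1.5, 0.6]
finger_gap: 1.0
grip_force: 0.0
```

servo_tool:
  deltas:
    - [[0,0,0,0,0,0],[0,0,0,0,0,0],[0,0,0,0,0,0],[0,0,0,0,0,0],[0,0,0,0,0,0],[0,0,0,0,0,0],[0,0,0,0,0,0],[0,0,0,0,0,0],[0,0,0,0,0,0],[0,0,0,0,0,0],[0,0,0,0,0,0]]
  fingers: 1
  squeeze: 40

```text
time_s: 8.65
tcp_pos: [459.3, -254.4, 7.7]
tool_rot: [-0.001, 0.205, 0.979, 0.001]
force: [-0.6, -0.1, 6.0]
finger_gap: 0.344
grip_force: 40.2
```

servo_tool:
  deltas:
    - [[0,0,-15,0,0,0],[0,0,-45,0,0,0],[0,0,-80,0,0,0],[0,0,-115,0,0,0],[0,0,-135,0,0,0],[0,0,-140,0,0,0],[0,0,-140,0,0,0]]

```text
time_s: 9.23
tcp_pos: [459.9, -254.8, 147.9]
tool_rot: [-0.001, 0.205, 0.979, 0.001]
force: [-0.6, -0.9, -1.3]
finger_gap: 0.341
grip_force: 39.7
```

```bash
python3 -c "
from math import *
a=radians(-17);print('side+ (pail +y): ',492-18*sin(a),-49+18*cos(a),' side-: ',492+18*sin(a),-49-18*cos(a))"; python3 g.py 497 -32 150 73 497 -32 25 73
```

```text
side+ (pail +y):  497.26269068500926 -31.786514392665364  side-:  486.73730931499074 -66.21348560733463
t9.2 tcp [ 459.9 -254.8  147.9] psi 66.4 tilt [-0.001  0.002] q6 -1.89 F [-0.6 -0.9 -1.3] grip 40 gap 0.34
[55.3, 218.9, -1.7] [0.001, -0.002, -0.116]
[55.1, 218.8, 123.3] [0.001, -0.002, -0.116]
```

servo_tool:
  deltas:
    - [[8,30,0,0,0,-0.02],[16,65,0,0,0,-0.04],[25,100,0,0,0,-0.06],[35,140,0,0,0,-0.08],[45,180,0,0,0,-0.1],[52,208,0,0,0,-0.116],[55,219,-1,0,0,-0.116],[55,219,-1,0,0,-0.116],[55,219,-1,0,0,-0.116],[55,219,-1,0,0,-0.116]]

```text
time_s: 10.07
tcp_pos: [496.0, -32.5, 147.3]
tool_rot: [-0.003, 0.148, 0.989, 0.001]
force: [0.5, -0.7, -0.3]
finger_gap: 0.344
grip_force: 39.9
```

servo_tool:
  deltas:
    - [[0,0,25,0,0,0],[0,0,55,0,0,0],[0,0,85,0,0,0],[0,0,110,0,0,0],[0,0,123,0,0,0],[0,0,124,0,0,0],[0,0,124,0,0,0]]

```text
time_s: 10.65
tcp_pos: [495.6, -32.8, 23.7]
tool_rot: [-0.003, 0.149, 0.989, 0.001]
force: [0.3, -2.6, -0.8]
finger_gap: 0.338
grip_force: 44.0
```

servo_tool:
  deltas:
    - [[0,0,0,0,0,0],[0,0,0,0,0,0],[0,0,0,0,0,0],[0,0,0,0,0,0],[0,0,0,0,0,0],[0,0,-10,0,0,0],[0,0,-40,0,0,0],[0,0,-80,0,0,0],[0,0,-120,0,0,0],[0,0,-150,0,0,0],[0,0,-165,0,0,0],[0,0,-165,0,0,0]]
  fingers: 0.58

```text
time_s: 11.65
tcp_pos: [499.5, -32.0, 194.9]
tool_rot: [0.003, 0.148, 0.989, 0.001]
force: [0.2, -0.1, -0.4]
finger_gap: 0.421
grip_force: 0.0
```

```bash
python3 g.py 451.5 -375 90 86.2 451.5 -375 9 86.2
python3 - <<'E'
from h import *
import m
c=cap("top")
for b in m.brackets(c): print("br x%.1f y%.1f w%.0f h%.0f ang %.1f deg"%b)
E
```

```text
t11.7 tcp [499.5 -32.  194.9] psi 73.0 tilt [0.006 0.001] q6 -1.58 F [ 0.2 -0.1 -0.4] grip 0 gap 0.42
[-53.6, -342.4, 104.2] [0.002, 0.005, -0.23]
[-53.2, -342.6, 185.2] [0.002, 0.005, -0.23]
br x451.5 y-375.0 w29 h69 ang -3.8 deg
br x550.7 y-388.3 w28 h68 ang -0.0 deg
br x564.8 y-262.3 w29 h69 ang -24.3 deg
```

servo_tool:
  deltas:
    - [[-6,-36,0,0,0.005,-0.03],[-12,-74,0,0,0.005,-0.06],[-18,-112,5,0,0.005,-0.09],[-24,-150,15,0,0.005,-0.12],[-30,-188,25,0,0.005,-0.15],[-36,-226,40,0,0.005,-0.18],[-42,-264,60,0,0.005,-0.21],[-48,-302,80,0,0.005,-0.23],[-53,-332,95,0,0.005,-0.23],[-53.5,-342,104,0,0.005,-0.23],[-53.5,-342,104,0,0.005,-0.23],[-53.5,-342,104,0,0.005,-0.23]]
  fingers: 0.1

```text
time_s: 12.7
tcp_pos: [446.6, -372.4, 82.5]
tool_rot: [-0.005, 0.034, 0.999, 0.004]
force: [-0.2, 0.3, 0.3]
finger_gap: 0.904
grip_force: 0.0
```

servo_tool:
  deltas:
    - [[0,0,0,0,0,0],[0,0,0,0,0,0]]

```text
time_s: 12.87
tcp_pos: [448.4, -372.7, 85.1]
tool_rot: [-0.004, 0.033, 0.999, 0.002]
force: [0.7, -0.1, -0.1]
finger_gap: 0.9
grip_force: 0.0
```

```bash
python3 g.py 451.5 -375 9 86.2
```

```text
t12.9 tcp [ 448.4 -372.7   85.1] psi 86.3 tilt [-0.008  0.004] q6 -2.40 F [ 0.7 -0.1 -0.1] grip 0 gap 0.90
[-3.9, -2.3, 76.1] [0.004, -0.008, 0.001]
```

servo_tool:
  deltas:
    - [[-3.5,-2.3,10,0.004,-0.008,0],[-3.5,-2.3,30,0.004,-0.008,0],[-3.5,-2.3,50,0.004,-0.008,0],[-3.5,-2.3,66,0.004,-0.008,0],[-3.5,-2.3,74,0.004,-0.008,0],[-3.5,-2.3,77,0.004,-0.008,0],[-3.5,-2.3,77,0.004,-0.008,0]]

```text
time_s: 13.45
tcp_pos: [450.6, -375.6, 7.6]
tool_rot: [-0.0, 0.033, 0.999, 0.0]
force: [-1.0, 0.1, -0.2]
finger_gap: 0.899
grip_force: 0.0
```

servo_tool:
  deltas:
    - [[0,0,0,0,0,0],[0,0,0,0,0,0],[0,0,0,0,0,0],[0,0,0,0,0,0],[0,0,0,0,0,0],[0,0,0,0,0,0],[0,0,0,0,0,0],[0,0,0,0,0,0],[0,0,0,0,0,0],[0,0,0,0,0,0],[0,0,0,0,0,0]]
  fingers: 1
  squeeze: 40

```text
time_s: 14.37
tcp_pos: [450.9, -377.1, 8.6]
tool_rot: [0.0, 0.033, 0.999, -0.001]
force: [-1.0, 0.5, 5.6]
finger_gap: 0.343
grip_force: 40.4
```

servo_tool:
  deltas:
    - [[0,0,-15,0,0,0],[0,0,-45,0,0,0],[0,0,-80,0,0,0],[0,0,-115,0,0,0],[0,0,-135,0,0,0],[0,0,-140,0,0,0],[0,0,-140,0,0,0],[0,0,-140,0,0,0]]

```text
time_s: 15.03
tcp_pos: [449.7, -375.4, 145.6]
tool_rot: [-0.001, 0.033, 0.999, 0.001]
force: [-0.6, 0.5, -1.2]
finger_gap: 0.339
grip_force: 39.8
```

```bash
python3 g.py 486 -67 150 73 486 -67 36 73
```

```text
t15.0 tcp [ 449.7 -375.4  145.6] psi 86.2 tilt [-0.002  0.002] q6 -2.41 F [-0.6  0.5 -1.2] grip 40 gap 0.34
[-15.7, 310.1, -3.9] [0.002, -0.003, 0.23]
[-15.9, 309.9, 110.1] [0.002, -0.003, 0.23]
```

servo_tool:
  deltas:
    - [[-2,35,-2,0,0,0.04],[-4,75,-4,0,0,0.08],[-6,115,-4,0,0,0.12],[-8,155,-4,0,0,0.16],[-10,195,-4,0,0,0.2],[-12,235,-4,0,0,0.23],[-14,272,-4,0,0,0.23],[-15.5,300,-4,0,0,0.23],[-15.7,310,-4,0,0,0.23],[-15.7,310,-4,0,0,0.23],[-15.7,310,-4,0,0,0.23],[-15.7,310,-4,0,0,0.23]]

```text
time_s: 16.03
tcp_pos: [486.2, -69.1, 150.4]
tool_rot: [-0.001, 0.148, 0.989, -0.0]
force: [-0.2, -0.7, -1.5]
finger_gap: 0.341
grip_force: 40.0
```

```bash
python3 g.py 486 -67 36 73
```

```text
t16.0 tcp [486.2 -69.1 150.4] psi 72.9 tilt [-0.002 -0.   ] q6 -1.66 F [-0.2 -0.7 -1.5] grip 40 gap 0.34
[0.6, 2.0, 114.4] [-0.001, -0.002, -0.001]
```

servo_tool:
  deltas:
    - [[0.6,2,25,0,0,0],[0.6,2,55,0,0,0],[0.6,2,85,0,0,0],[0.6,2,106,0,0,0],[0.6,2,114,0,0,0],[0.6,2,114,0,0,0],[0.6,2,114,0,0,0]]

```text
time_s: 16.62
tcp_pos: [487.1, -67.0, 37.8]
tool_rot: [-0.0, 0.149, 0.989, -0.0]
force: [0.2, -1.0, 0.9]
finger_gap: 0.343
grip_force: 39.9
```

servo_tool:
  deltas:
    - [[0,0,0,0,0,0],[0,0,0,0,0,0],[0,0,0,0,0,0],[0,0,0,0,0,0],[0,0,0,0,0,0],[0,0,-10,0,0,0],[0,0,-40,0,0,0],[0,0,-80,0,0,0],[0,0,-120,0,0,0],[0,0,-150,0,0,0],[0,0,-155,0,0,0],[0,0,-155,0,0,0]]
  fingers: 0.55

```text
time_s: 17.62
tcp_pos: [488.6, -66.5, 196.0]
tool_rot: [0.003, 0.148, 0.989, -0.001]
force: [-0.3, -0.1, -0.2]
finger_gap: 0.453
grip_force: 0.0
```

```bash
python3 g.py 564.7 -262.3 90 66
python3 - <<'E'
from h import *
import m
c=cap("top");c2=cap("scene");save(c2,"s4.png",(140,180,310,300),4.5)
for b in m.brackets(c): print("br x%.1f y%.1f w%.0f h%.0f ang %.1f deg"%b)
E
```

```text
t17.6 tcp [488.6 -66.5 196. ] psi 73.0 tilt [ 0.006 -0.003] q6 -1.65 F [-0.3 -0.1 -0.2] grip 0 gap 0.45
[-129.3, -164.9, 107.0] [-0.001, 0.007, 0.122]
br x550.7 y-388.3 w28 h68 ang -0.0 deg
br x564.8 y-262.1 w29 h69 ang -24.1 deg
```

View pics/s4.png

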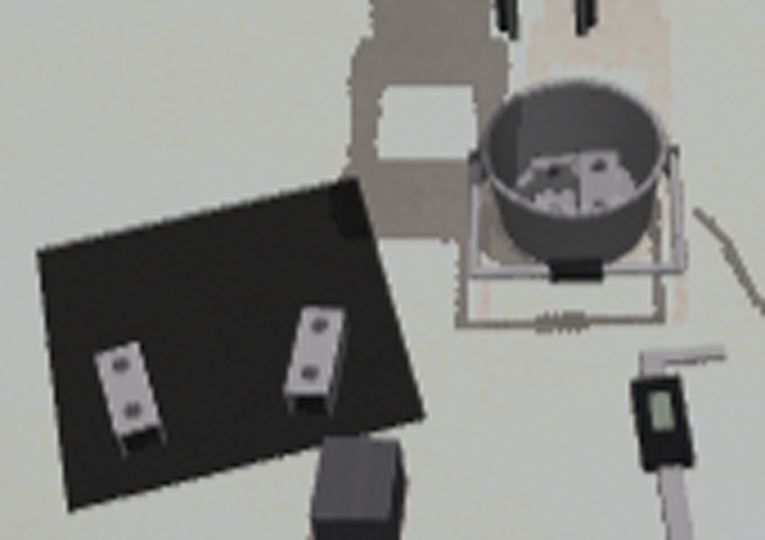

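Both brackets lie side by side in the pail (crop pixels (555,180) and (605,180)). The other two are untouched on the mat.

servo_tool:
  deltas:
    - [[-25,-33,0,0,0.007,0.03],[-51,-66,10,0,0.007,0.06],[-77,-99,30,0,0.007,0.09],[-103,-132,55,0,0.007,0.122],[-123,-157,80,0,0.007,0.122],[-129,-165,100,0,0.007,0.122],[-129,-165,107,0,0.007,0.122],[-129,-165,107,0,0.007,0.122],[-129,-165,107,0,0.007,0.122],[-129,-165,107,0,0.007,0.122]]
  fingers: 0.1

```text
time_s: 18.55
tcp_pos: [562.0, -260.5, 86.1]
tool_rot: [-0.003, 0.207, 0.978, 0.0]
force: [-0.3, 0.5, 0.4]
finger_gap: 0.902
grip_force: 0.0
```

```bash
python3 g.py 564.7 -262.3 8.5 66
```

```text
t18.6 tcp [ 562.  -260.5   86.1] psi 66.1 tilt [-0.007  0.002] q6 -1.78 F [-0.3  0.5  0.4] grip 0 gap 0.90
[-3.7, -0.5, 77.5] [-0.001, -0.007, 0.001]
```

servo_tool:
  deltas:
    - [[-3,-0.5,10,0,-0.007,0],[-3,-0.5,30,0,-0.007,0],[-3,-0.5,50,0,-0.007,0],[-3,-0.5,66,0,-0.007,0],[-3,-0.5,75,0,-0.007,0],[-3,-0.5,77.5,0,-0.007,0],[-3,-0.5,77.5,0,-0.007,0]]

```text
time_s: 19.13
tcp_pos: [563.8, -262.5, 7.8]
tool_rot: [-0.0, 0.208, 0.978, -0.0]
force: [0.1, 0.5, 0.6]
finger_gap: 0.904
grip_force: 0.0
```

servo_tool:
  deltas:
    - [[0,0,0,0,0,0],[0,0,0,0,0,0],[0,0,0,0,0,0],[0,0,0,0,0,0],[0,0,0,0,0,0],[0,0,0,0,0,0],[0,0,0,0,0,0],[0,0,0,0,0,0],[0,0,0,0,0,0],[0,0,0,0,0,0],[0,0,0,0,0,0]]
  fingers: 1
  squeeze: 40

```text
time_s: 20.05
tcp_pos: [564.6, -263.6, 9.0]
tool_rot: [0.001, 0.208, 0.978, -0.001]
force: [-1.1, -0.5, 6.0]
finger_gap: 0.342
grip_force: 40.7
```

servo_tool:
  deltas:
    - [[0,0,-15,0,0,0],[0,0,-45,0,0,0],[0,0,-80,0,0,0],[0,0,-115,0,0,0],[0,0,-135,0,0,0],[0,0,-140,0,0,0],[0,0,-140,0,0,0],[0,0,-140,0,0,0]]

```text
time_s: 20.72
tcp_pos: [563.0, -262.1, 145.8]
tool_rot: [-0.002, 0.208, 0.978, 0.0]
force: [0.1, -0.5, -2.0]
finger_gap: 0.341
grip_force: 40.0
```

```bash
python3 g.py 496.5 -33 150 73 496.5 -33 46 73
```

```text
t20.7 tcp [ 563.  -262.1  145.8] psi 66.0 tilt [-0.003  0.001] q6 -1.78 F [ 0.1 -0.5 -2. ] grip 40 gap 0.34
[153.9, 182.3, -3.7] [0.0, -0.003, -0.122]
[153.6, 182.3, 100.3] [0.0, -0.003, -0.122]
```

servo_tool:
  deltas:
    - [[23,27,-4,0,0,-0.02],[46,54,-4,0,0,-0.04],[71,84,-4,0,0,-0.06],[97,115,-4,0,0,-0.08],[121,144,-4,0,0,-0.1],[143,170,-4,0,0,-0.122],[153.8,182.3,-4,0,0,-0.122],[153.8,182.3,-4,0,0,-0.122],[153.8,182.3,-4,0,0,-0.122],[153.8,182.3,-4,0,0,-0.122],[153.8,182.3,-4,0,0,-0.122]]

```text
time_s: 21.63
tcp_pos: [497.4, -34.7, 150.9]
tool_rot: [-0.001, 0.149, 0.989, -0.0]
force: [-0.1, -0.2, -0.5]
finger_gap: 0.342
grip_force: 40.0
```

```bash
python3 g.py 496.5 -33 43 73
```

```text
t21.6 tcp [497.4 -34.7 150.9] psi 72.9 tilt [-0.002 -0.   ] q6 -1.58 F [-0.1 -0.2 -0.5] grip 40 gap 0.34
[1.2, 1.4, 107.9] [-0.001, -0.002, -0.001]
```

servo_tool:
  deltas:
    - [[1,1.4,25,0,0,0],[1,1.4,55,0,0,0],[1,1.4,85,0,0,0],[1,1.4,102,0,0,0],[1,1.4,107,0,0,0],[1,1.4,107,0,0,0],[1,1.4,107,0,0,0]]

```text
time_s: 22.22
tcp_pos: [497.7, -33.0, 45.5]
tool_rot: [0.0, 0.148, 0.989, -0.0]
force: [0.4, -0.2, -0.4]
finger_gap: 0.342
grip_force: 40.0
```

servo_tool:
  deltas:
    - [[0,0,0,0,0,0],[0,0,0,0,0,0],[0,0,0,0,0,0],[0,0,0,0,0,0],[0,0,0,0,0,0],[0,0,-10,0,0,0],[0,0,-40,0,0,0],[0,0,-80,0,0,0],[0,0,-120,0,0,0],[0,0,-145,0,0,0],[0,0,-150,0,0,0],[0,0,-150,0,0,0]]
  fingers: 0.58

```text
time_s: 23.22
tcp_pos: [498.6, -32.5, 198.0]
tool_rot: [0.003, 0.148, 0.989, -0.001]
force: [0.3, 0.4, -0.2]
finger_gap: 0.421
grip_force: 0.0
```

```bash
python3 - <<'E'
from h import *
import m
c=cap("top")
for b in m.brackets(c): print("br x%.1f y%.1f w%.0f h%.0f ang %.1f deg"%b)
E
python3 g.py 550.7 -388.3 90 90
```

```text
br x550.7 y-388.3 w28 h68 ang -0.0 deg
t23.3 tcp [497.3 -32.1 195.5] psi 73.0 tilt [ 0.001 -0.001] q6 -1.58 F [ 0.3  0.4 -0.7] grip 0 gap 0.42
[-155.1, -324.9, 105.9] [-0.001, 0.001, -0.297]
```

servo_tool:
  deltas:
    - [[-17,-35,0,0,0,-0.03],[-34,-71,0,0,0,-0.06],[-51,-107,5,0,0,-0.09],[-68,-143,15,0,0,-0.12],[-85,-179,25,0,0,-0.15],[-102,-215,40,0,0,-0.18],[-119,-250,60,0,0,-0.21],[-136,-285,80,0,0,-0.24],[-150,-315,95,0,0,-0.27],[-155,-325,105,0,0,-0.297],[-155,-325,106,0,0,-0.297],[-155,-325,106,0,0,-0.297]]
  fingers: 0.1

```text
time_s: 24.27
tcp_pos: [548.4, -386.8, 85.5]
tool_rot: [-0.002, 0.001, 1.0, 0.002]
force: [-0.5, 0.2, -0.1]
finger_gap: 0.897
grip_force: 0.0
```

servo_tool:
  deltas:
    - [[0,0,0,0,0,0],[0,0,0,0,0,0],[0,0,0,0,0,0]]

```text
time_s: 24.52
tcp_pos: [550.7, -387.2, 89.9]
tool_rot: [0.0, -0.001, 1.0, -0.001]
force: [0.4, -0.8, 0.4]
finger_gap: 0.902
grip_force: 0.0
```

```bash
python3 g.py 550.7 -388.3 8.5 90
```

```text
t24.5 tcp [ 550.7 -387.2   89.9] psi 90.1 tilt [ 0.    -0.001] q6 -2.36 F [ 0.4 -0.8  0.4] grip 0 gap 0.90
[-0.0, -1.0, 81.4] [-0.001, 0.0, 0.001]
```

servo_tool:
  deltas:
    - [[0,-1,10,0,0,0],[0,-1,30,0,0,0],[0,-1,50,0,0,0],[0,-1,68,0,0,0],[0,-1,79,0,0,0],[0,-1,81.5,0,0,0],[0,-1,81.5,0,0,0]]

```text
time_s: 25.1
tcp_pos: [549.7, -388.6, 6.5]
tool_rot: [-0.001, -0.0, 1.0, 0.0]
force: [0.4, -0.6, 0.7]
finger_gap: 0.902
grip_force: 0.0
```

servo_tool:
  deltas:
    - [[0,0,0,0,0,0],[0,0,0,0,0,0],[0,0,0,0,0,0],[0,0,0,0,0,0],[0,0,0,0,0,0],[0,0,0,0,0,0],[0,0,0,0,0,0],[0,0,0,0,0,0],[0,0,0,0,0,0],[0,0,0,0,0,0],[0,0,0,0,0,0]]
  fingers: 1
  squeeze: 40

```text
time_s: 26.02
tcp_pos: [550.9, -390.2, 8.9]
tool_rot: [0.001, -0.0, 1.0, -0.001]
force: [-0.4, 0.2, 5.7]
finger_gap: 0.339
grip_force: 40.8
```

servo_tool:
  deltas:
    - [[0,0,-15,0,0,0],[0,0,-45,0,0,0],[0,0,-80,0,0,0],[0,0,-115,0,0,0],[0,0,-135,0,0,0],[0,0,-140,0,0,0],[0,0,-140,0,0,0],[0,0,-140,0,0,0]]

```text
time_s: 26.68
tcp_pos: [549.4, -388.4, 145.8]
tool_rot: [-0.001, -0.0, 1.0, 0.001]
force: [0.0, 0.3, -1.7]
finger_gap: 0.343
grip_force: 40.0
```

```bash
python3 g.py 486 -67 150 73
python3 - <<'E'
from h import *
c2=cap("scene");save(c2,"s5.png",(140,170,310,290),4.5)
E
```

```text
t26.7 tcp [ 549.4 -388.4  145.8] psi 90.0 tilt [-0.003  0.001] q6 -2.36 F [ 0.   0.3 -1.7] grip 40 gap 0.34
[63.3, 321.4, -3.6] [0.001, -0.003, 0.297]
```

View pics/s5.png

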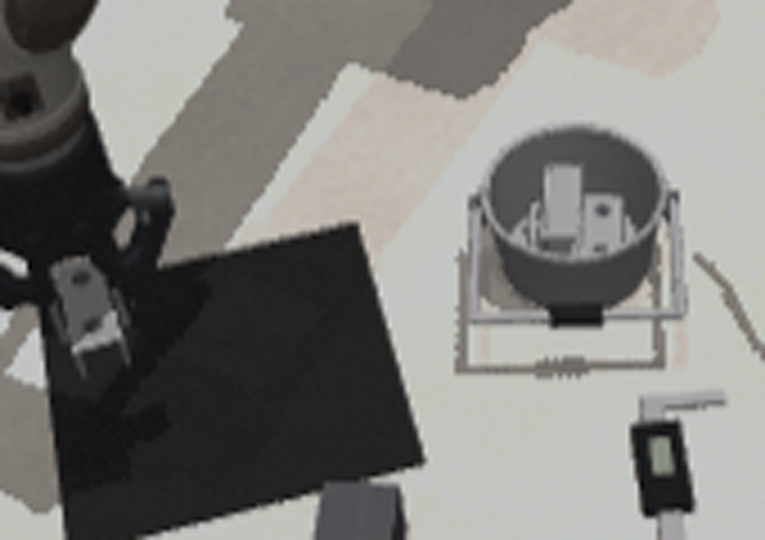

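The third bracket appears to lean across the middle of the pail (crop pixel (562,205)). I'll check heights in the pail before dropping the last.

Run:
```python
from h import *
c=cap("top");save(c,"t6.png",(255,212,312,270),10)
z=cloud(c)[...,2]
print(z[216:270:3,258:310:3].round(0).astype(int))
```

```text
[[  -3   -1   61    7    1   -1   -3    4    6   -1    3    2    5    4
    -5    3   68   62]
 [   1   10   63    5    6    3    3    2   -5    5    2   -5   -5   -5
    -2   -5   -1   -1]
 [  -4   -1   -5   -4    5   74   77   73   76   75   76   -2 1636   -4
    -2   -2    1    3]
 [   2   65    4   77   76   54   41   33   34   44   56   73   -3   -2
    -8    1    3   -2]
 [   1   69   74   68   30    8    6    5    0    7   15   38   66   78
    -5   -7   -1    2]
 [  64   -1   65   16    5    1   34   34    9   11    4    3   31   74
    -3    1   -3   62]
 [  68   76   33    5   12   29   29   31   29   63   27   32    1   43
    75    2    0   77]
 [  63   62   14   10    7   32   34   32   59   61   55   64   -1   20
    70   -4   -1   63]
 [  74   50    6    2   28   29   32   32   59   62   61   29   10    4
    60   -8   69   -1]
 [  72   35   -1   10   34   30   27   -2   63   62   56   27    3    4
    53   78   69   -8]
 [  75   44    4   26   31   34   30   55   56   59   34    1    8    0
    50   72   60   -1]
 [  -1   60    6   30   25   33   26   67   62   69   32    6    5   12
    67   65   -3   -2]
 [   2   80   18    4    6   29   61   64   65   62   34    6    5   35
    69   71    0    3]
 [   1   77   58    8   -2   -4    4   66   58   26   30    3   10   55
    -1    5    4    0]
 [  -5   -2   72   40    6    2    2    8   -3    6    6   24   49   70
    -8   -7   -6   -1]
 [   1   -1   -1   77   63   26    6    3    4   16   33   66   69   -2
    -3    3    0   -1]
 [   5   -5    2    0    2   85   78   67   64   71   68    8   -3    0
    -6   -3    4   -2]
 [   1    3    3   -6   -2    2   -1    1    4   -4    5    5    0    4
    -6   -1    4    0]]
```

View pics/t6.png

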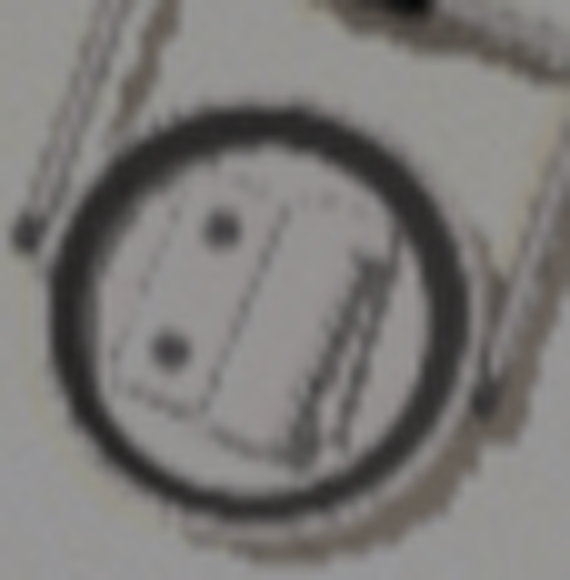

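Third bracket lies level (top z≈61) on the right-hand one. The left one at crop (195,290) is clear, so the last goes there.

```bash
python3 g.py 497 -32 150 73
```

```text
t26.8 tcp [ 548.9 -387.9  144.3] psi 90.0 tilt [-0.004  0.003] q6 -2.36 F [-0.4  0.5 -0.8] grip 40 gap 0.34
[51.8, 355.9, -4.4] [0.003, -0.005, 0.297]
```

servo_tool:
  deltas:
    - [[5,35,-4,0,0,0.04],[10,72,-4,0,0,0.08],[16,110,-4,0,0,0.12],[22,150,-4,0,0,0.16],[28,190,-4,0,0,0.2],[34,230,-4,0,0,0.24],[40,270,-4,0,0,0.28],[46,310,-4,0,0,0.297],[50,342,-4,0,0,0.297],[52,356,-4,0,0,0.297],[52,356,-4,0,0,0.297],[52,356,-4,0,0,0.297]]

```text
time_s: 27.78
tcp_pos: [497.1, -32.6, 149.7]
tool_rot: [-0.002, 0.147, 0.989, -0.0]
force: [0.1, 0.2, -0.8]
finger_gap: 0.34
grip_force: 40.1
```

servo_tool:
  deltas:
    - [[0,0,0,0,0,0],[0,0,0,0,0,0],[0,0,0,0,0,0]]

```text
time_s: 28.03
tcp_pos: [498.1, -34.3, 150.9]
tool_rot: [-0.001, 0.149, 0.989, -0.0]
force: [0.2, -0.3, -1.3]
finger_gap: 0.34
grip_force: 40.1
```

```bash
python3 g.py 497 -32 61 73
```

```text
t28.0 tcp [498.1 -34.3 150.9] psi 72.9 tilt [-0.001 -0.001] q6 -1.58 F [ 0.2 -0.3 -1.3] grip 40 gap 0.34
[1.7, 2.0, 89.9] [-0.001, -0.001, -0.002]
```

servo_tool:
  deltas:
    - [[1.5,2,25,0,0,0],[1.5,2,50,0,0,0],[1.5,2,75,0,0,0],[1.5,2,87,0,0,0],[1.5,2,90,0,0,0],[1.5,2,90,0,0,0],[1.5,2,90,0,0,0]]

```text
time_s: 28.62
tcp_pos: [497.3, -31.6, 61.2]
tool_rot: [-0.0, 0.148, 0.989, -0.0]
force: [-0.3, 0.4, -1.0]
finger_gap: 0.343
grip_force: 41.3
```

servo_tool:
  deltas:
    - [[0,0,0,0,0,0],[0,0,0,0,0,0],[0,0,0,0,0,0],[0,0,0,0,0,0],[0,0,0,0,0,0],[0,0,-10,0,0,0],[0,0,-40,0,0,0],[0,0,-80,0,0,0],[0,0,-120,0,0,0],[0,0,-150,0,0,0],[0,0,-170,0,0,0],[0,0,-170,0,0,0]]
  fingers: 0.58

```text
time_s: 29.62
tcp_pos: [500.2, -31.7, 237.9]
tool_rot: [0.005, 0.148, 0.989, -0.001]
force: [-0.2, -0.1, 0.6]
finger_gap: 0.418
grip_force: 0.0
```

servo_tool:
  deltas:
    - [[0,-35,0,0,0,0],[0,-75,0,0,0,0],[0,-115,0,0,0,0],[0,-155,0,0,0,0],[0,-195,0,0,0,0],[0,-230,0,0,0,0],[0,-240,0,0,0,0],[0,-240,0,0,0,0]]

```text
time_s: 30.28
tcp_pos: [426.0, -262.2, 231.0]
tool_rot: [-0.001, 0.15, 0.989, -0.0]
force: [0.5, -0.5, -0.4]
finger_gap: 0.419
grip_force: 0.0
```

```bash
python3 - <<'E'
from h import *
c=cap("top");a=c["frame"][190:280,240:330,::-1];
np.savez("pics/t7.npz",**c)
c2=cap("scene");b=c2["frame"][180:270,230:320,::-1]
cv2.imwrite("pics/t7.png",cv2.resize(np.hstack([a,b]),None,fx=4.4,fy=4.4,interpolation=cv2.INTER_CUBIC))
z=cloud(c)[...,2];p=cloud(c)[190:280,240:330].reshape(-1,3)
q=p[(p[:,2]>67)&(p[:,2]<82)&(np.hypot(p[:,0]-492,p[:,1]+49)<75)&(np.hypot(p[:,0]-492,p[:,1]+49)>50)]
A=np.c_[2*q[:,:2],np.ones(len(q))];s=np.linalg.lstsq(A,(q[:,:2]**2).sum(1),rcond=None)[0];print(s[:2],len(q))
print("max z in pail",np.sort(p[np.hypot(p[:,0]-492,p[:,1]+49)<48][:,2])[-8:])
g=c["frame"].max(2);m=np.zeros(g.shape,np.uint8);m[200:220,278:308]=(g[200:220,278:308]<45);print("grip",ray(c,*np.argwhere(m).mean(0)[::-1],70),m.sum())
E
python3 g.py
```

```text
[488.73294365 -47.24515448] 327
max z in pail [67.68989849 67.99856411 68.29543425 68.50214603 69.23152721 69.24338761
 69.41556901 71.16926621]
grip [589.18763853 -80.07177051  70.        ] 42
t30.4 tcp [ 427.  -259.6  230.9] psi 73.0 tilt [-0.001  0.001] q6 -2.06 F [0.2 0.  0.8] grip 0 gap 0.42
```

View pics/t7.png

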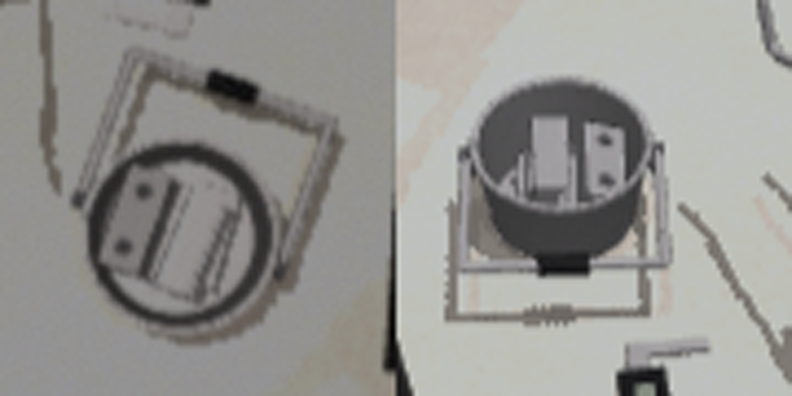

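All four brackets are in the pail (top z≈69, below the rim). The bail lies flat with its grip at crop pixel (233,85), and the pail has shifted about 3 mm with yaw ≈ -18.5°.

```bash
python3 - <<'E'
from h import *
c=np.load("pics/t7.npz")
f=lambda u,v,z:ray(c,240+u/4.4-.4,190+v/4.4-.4,z)[:2]
a,b=f(78,200,67),f(282,272,67);d=f(133,55,67),f(333,125,67)
for l,r in((a,b),d): print(l,r,(l+r)/2,np.degrees(np.arctan2(*(l-r)[::-1]))-90,np.linalg.norm(l-r))
print("grip",f(233,86,71))
E
python3 g.py 589.5 -80.5 150 -18
```

```text
[511.87931453  21.63558962] [ 465.66078982 -116.15462752] [488.77005217 -47.25951895] -18.542830484587043 145.3351160791468
[610.44855779 -13.64853197] [ 565.23274222 -149.43161489] [587.84065    -81.54007343] -18.417776969118194 143.11364569394226
grip [590.17298426 -81.38610452]
t30.4 tcp [ 427.  -259.6  230.9] psi 73.0 tilt [-0.001  0.001] q6 -2.06 F [0.2 0.  0.8] grip 0 gap 0.42
[-103.0, 218.8, 80.9] [-0.001, -0.001, 1.588]
```

servo_tool:
  deltas:
    - [[-8,18,0,0,0,0.12],[-17,36,0,0,0,0.24],[-25,54,0,0,0,0.36],[-34,72,0,0,0,0.48],[-42,90,0,0,0,0.6],[-51,108,0,0,0,0.72],[-60,126,5,0,0,0.84],[-68,145,10,0,0,0.96],[-77,163,20,0,0,1.08],[-86,181,30,0,0,1.2],[-95,200,45,0,0,1.32],[-102,214,60,0,0,1.44]]

```text
time_s: 31.38
tcp_pos: [588.1, -81.8, 170.8]
tool_rot: [-0.0, 0.764, 0.645, 0.0]
force: [-0.2, -0.4, -0.0]
finger_gap: 0.425
grip_force: 0.0
```

servo_tool:
  deltas:
    - [[0,0,0,0,0,0.06],[0,0,0,0,0,0.12],[0,0,0,0,0,0.157],[0,0,0,0,0,0.157],[0,0,0,0,0,0.157]]

```text
time_s: 31.8
tcp_pos: [587.1, -83.7, 171.1]
tool_rot: [-0.0, 0.811, 0.586, -0.0]
force: [0.2, -0.1, 0.0]
finger_gap: 0.418
grip_force: 0.0
```

```bash
python3 g.py 589.3 -81.3 80 -18.5 589.3 -81.3 44 -18.5
```

```text
t31.8 tcp [587.1 -83.7 171.1] psi -18.3 tilt [-0.001 -0.   ] q6 -0.03 F [ 0.2 -0.1  0. ] grip 0 gap 0.42
[3.1, 1.5, 91.1] [-0.001, 0.0, 0.003]
[3.1, 1.5, 127.1] [-0.001, 0.0, 0.003]
```

servo_tool:
  deltas:
    - [[3,1.5,15,0,0,0.003],[3,1.5,40,0,0,0.003],[3,1.5,65,0,0,0.003],[3,1.5,85,0,0,0.003],[3,1.5,100,0,0,0.003],[3,1.5,112,0,0,0.003],[3,1.5,121,0,0,0.003],[3,1.5,126,0,0,0.003],[3,1.5,127,0,0,0.003],[3,1.5,127,0,0,0.003]]

```text
time_s: 32.63
tcp_pos: [589.8, -83.3, 44.6]
tool_rot: [0.0, 0.812, 0.583, -0.0]
force: [0.1, -0.5, 0.3]
finger_gap: 0.42
grip_force: 0.0
```

servo_tool:
  deltas:
    - [[0,0,0,0,0,0],[0,0,0,0,0,0],[0,0,0,0,0,0],[0,0,0,0,0,0],[0,0,0,0,0,0],[0,0,0,0,0,0],[0,0,0,0,0,0],[0,0,0,0,0,0]]
  fingers: 1
  squeeze: 20

```text
time_s: 33.3
tcp_pos: [590.0, -83.4, 44.7]
tool_rot: [0.001, 0.812, 0.583, -0.0]
force: [-0.5, 0.3, 4.4]
finger_gap: 0.176
grip_force: 20.7
```

```bash
python3 g.py
python3 - <<'E'
import numpy as np
for k in range(1,25):
    t=np.radians(3.7*k); print([0,round(-106*(1-np.cos(t)),1),round(-106*np.sin(t),1)],end=" ")
E
```

```text
t33.3 tcp [590.  -83.4  44.7] psi -18.7 tilt [ 0.    -0.001] q6 -0.02 F [-0.5  0.3  4.4] grip 21 gap 0.18
[0, np.float64(-0.2), np.float64(-6.8)] [0, np.float64(-0.9), np.float64(-13.7)] [0, np.float64(-2.0), np.float64(-20.4)] [0, np.float64(-3.5), np.float64(-27.1)] [0, np.float64(-5.5), np.float64(-33.6)] [0, np.float64(-7.9), np.float64(-40.1)] [0, np.float64(-10.6), np.float64(-46.3)] [0, np.float64(-13.8), np.float64(-52.4)] [0, np.float64(-17.4), np.float64(-58.2)] [0, np.float64(-21.3), np.float64(-63.8)] [0, np.float64(-25.6), np.float64(-69.1)] [0, np.float64(-30.3), np.float64(-74.2)] [0, np.float64(-35.2), np.float64(-78.9)] [0, np.float64(-40.4), np.float64(-83.3)] [0, np.float64(-46.0), np.float64(-87.4)] [0, np.float64(-51.7), np.float64(-91.0)] [0, np.float64(-57.7), np.float64(-94.4)] [0, np.float64(-63.9), np.float64(-97.3)] [0, np.float64(-70.3), np.float64(-99.8)] [0, np.float64(-76.8), np.float64(-101.9)] [0, np.float64(-83.4), np.float64(-103.6)] [0, np.float64(-90.1), np.float64(-104.8)] [0, np.float64(-96.9), np.float64(-105.6)] [0, np.float64(-103.8), np.float64(-106.0)]
```

servo_tool:
  deltas:
    - [[0,-0.2,-6.8,0,0,0],[0,-0.9,-13.7,0,0,0],[0,-2,-20.4,0,0,0],[0,-3.5,-27.1,0,0,0],[0,-5.5,-33.6,0,0,0],[0,-7.9,-40.1,0,0,0],[0,-10.6,-46.3,0,0,0],[0,-13.8,-52.4,0,0,0],[0,-17.4,-58.2,0,0,0],[0,-21.3,-63.8,0,0,0],[0,-25.6,-69.1,0,0,0],[0,-30.3,-74.2,0,0,0]]

```text
time_s: 34.3
tcp_pos: [562.8, -74.3, 120.8]
tool_rot: [0.003, 0.813, 0.583, 0.001]
force: [7.1, -2.2, 2.6]
finger_gap: 0.174
grip_force: 19.5
```

```bash
python3 g.py
python3 - <<'E'
from h import *
c=cap("scene");save(c,"s8.png",(200,110,360,230),4.8)
E
```

```text
t34.3 tcp [562.8 -74.3 120.8] psi -18.7 tilt [ 0.005 -0.003] q6 -0.02 F [ 7.1 -2.2  2.6] grip 20 gap 0.17
```

View pics/s8.png

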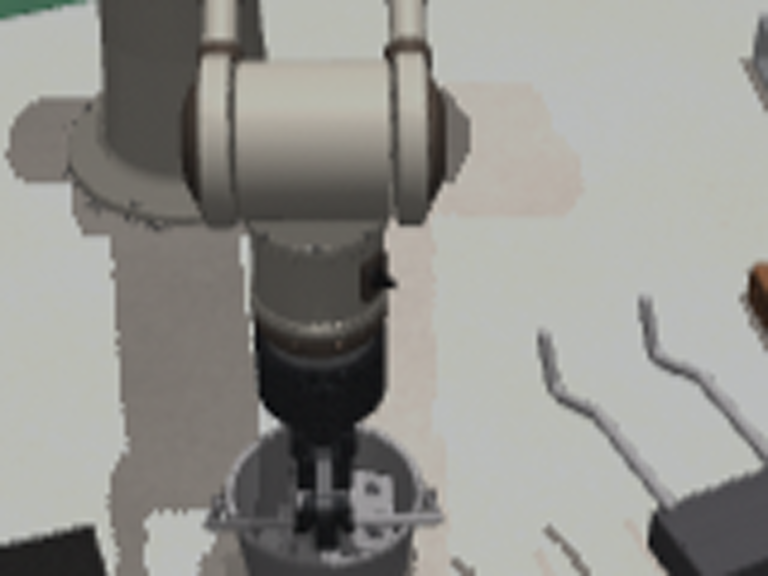

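The bail is half-way up and gripped at crop pixel (322,515), with the pail upright. Continue the arc with slight radial relief.

servo_tool:
  deltas:
    - [[0,-3.5,-6,0,0,0],[0,-8.5,-10.5,0,0,0],[0,-14,-14.5,0,0,0],[0,-20,-18,0,0,0],[0,-26,-21.5,0,0,0],[0,-32,-24.5,0,0,0],[0,-38.5,-27,0,0,0],[0,-45,-29,0,0,0],[0,-52,-30.5,0,0,0],[0,-58.5,-32,0,0,0],[0,-65.5,-32.5,0,0,0],[0,-72,-33,0,0,0]]

```text
time_s: 35.35
tcp_pos: [495.1, -51.3, 155.4]
tool_rot: [0.003, 0.812, 0.583, 0.002]
force: [3.0, -0.9, 11.3]
finger_gap: 0.177
grip_force: 21.4
```

servo_tool:
  deltas:
    - [[0,0,0,0,0,0],[0,0,0,0,0,0],[0,0,0,0,0,0]]

```text
time_s: 35.6
tcp_pos: [494.9, -51.3, 155.3]
tool_rot: [0.003, 0.812, 0.583, 0.001]
force: [1.9, -1.6, 14.1]
finger_gap: 0.178
grip_force: 22.0
```

```bash
python3 g.py
python3 - <<'E'
from h import *
c=cap("scene");save(c,"s9.png",(200,110,360,230),4.8)
E
```

```text
t35.6 tcp [494.9 -51.3 155.3] psi -18.7 tilt [ 0.006 -0.003] q6 -0.02 F [ 1.9 -1.6 14.1] grip 22 gap 0.18
```

View pics/s9.png

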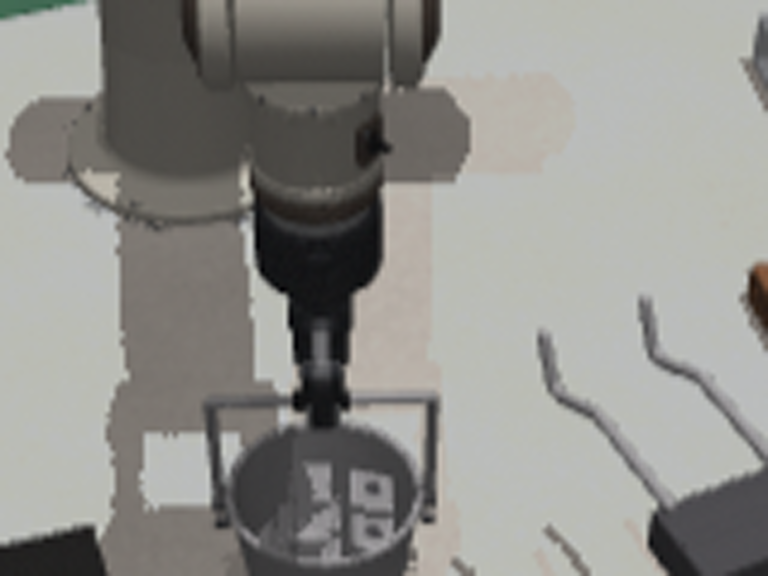

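Bail upright, crown level at crop row 400 and gripped at (322,400). Squeeze harder and lift.

servo_tool:
  deltas:
    - [[0,0,-1,0,0,0],[0,0,-2,0,0,0],[0,0,-2,0,0,0],[0,0,-2,0,0,0],[0,0,-5,0,0,0],[0,0,-10,0,0,0],[0,0,-15,0,0,0],[0,0,-20,0,0,0],[0,0,-25,0,0,0],[0,0,-30,0,0,0],[0,0,-30,0,0,0],[0,0,-30,0,0,0]]
  squeeze: 80

```text
time_s: 36.65
tcp_pos: [492.8, -50.5, 181.8]
tool_rot: [0.0, 0.812, 0.583, -0.0]
force: [-0.5, 0.1, -7.1]
finger_gap: 0.158
grip_force: 78.3
```

```bash
python3 g.py 440 100 270 4.5
python3 - <<'E'
from h import *
c=cap("scene");save(c,"s10.png",(200,90,360,210),4.8)
E
```

```text
t36.6 tcp [492.8 -50.5 181.8] psi -18.7 tilt [-0.    -0.001] q6 -0.02 F [-0.5  0.1 -7.1] grip 78 gap 0.16
[125.6, -98.2, -88.3] [0.0, 0.001, -0.404]
```

View pics/s10.png

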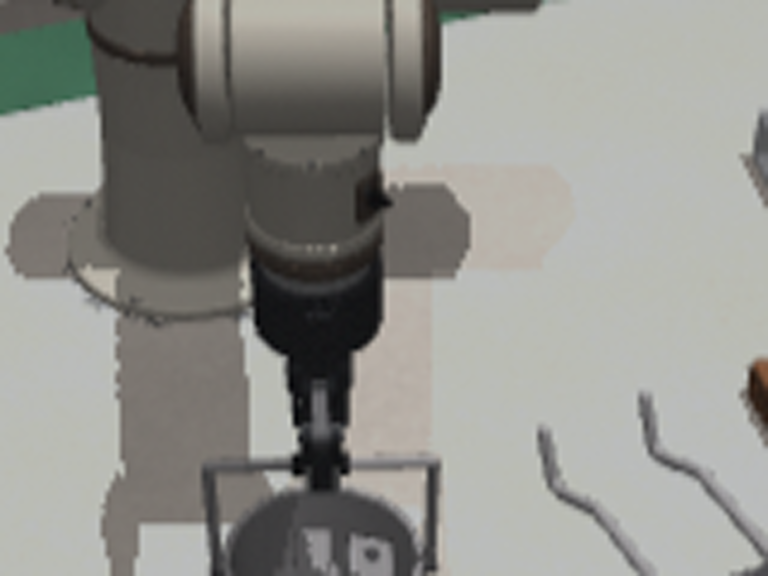

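Pail lifted, hanging level (crop crown row 463); the 7.1 N load matches pail plus four brackets. Now to the start point in front of the prongs.

servo_tool:
  deltas:
    - [[0,-3,-6,0,0,0],[2,-10,-14,0,0,-0.02],[5,-18,-22,0,0,-0.05],[10,-26,-30,0,0,-0.08],[17,-34,-38,0,0,-0.11],[25,-42,-46,0,0,-0.14],[34,-50,-54,0,0,-0.17],[44,-58,-60,0,0,-0.2],[55,-65,-66,0,0,-0.24],[66,-71,-72,0,0,-0.28],[77,-76,-76,0,0,-0.32],[87,-81,-78,0,0,-0.35]]

```text
time_s: 37.7
tcp_pos: [443.8, 59.5, 260.4]
tool_rot: [0.0, 0.697, 0.717, 0.0]
force: [0.7, -0.7, -6.5]
finger_gap: 0.153
grip_force: 78.5
```

servo_tool:
  deltas:
    - [[11.5,-1,0,0,0,-0.02],[22,-1.5,0,0,0,-0.04],[30,-2,0,0,0,-0.054],[36,-2,0,0,0,-0.054],[40,-2,0,0,0,-0.054],[42,-2,0,0,0,-0.054],[42,-2,0,0,0,-0.054],[42,-2,0,0,0,-0.054],[42,-2,0,0,0,-0.054],[42,-2,0,0,0,-0.054],[42,-2,0,0,0,-0.054],[42,-2,0,0,0,-0.054]]

```text
time_s: 38.7
tcp_pos: [440.8, 99.7, 259.4]
tool_rot: [-0.0, 0.679, 0.734, -0.0]
force: [-0.1, -0.1, -7.2]
finger_gap: 0.155
grip_force: 78.6
```

```bash
python3 g.py 568.5 114.8 265 4.5
python3 - <<'E'
from h import *
c=cap("scene");save(c,"s11.png",(240,70,430,210),4.2)
np.savez("pics/s11.npz",**c)
P=cloud(c)[70:230,240:430].reshape(-1,3)
t=manip.state()["tcp_pos"]
q=P[(abs(P[:,0]-t[0])<14)&(abs(P[:,1]-t[1])>25)&(abs(P[:,1]-t[1])<85)&(P[:,2]>150)&(P[:,2]<330)]
q=q[np.argsort(q[:,1])];print(len(q))
for l in range(-85,86,17):
    r=q[(q[:,1]-t[1]>=l)&(q[:,1]-t[1]<l+17)]
    if len(r): print(l,len(r),r.mean(0).round(1),np.percentile(r[:,2],[5,95]).round(0))
E
```

```text
t38.7 tcp [440.8  99.7 259.4] psi 4.4 tilt [-0.001 -0.001] q6 -0.12 F [-0.1 -0.1 -7.2] grip 79 gap 0.15
[5.1, 128.4, -5.7] [-0.001, 0.001, -0.001]
312
-85 92 [444.5  25.3 210.8] [162. 274.]
-68 33 [446.9  37.6 215.2] [153. 278.]
-51 13 [445.5  57.3 274.4] [272. 277.]
-34 24 [442.6  72.1 198. ] [151. 278.]
17 15 [441.5 129.1 172.2] [153. 275.]
34 27 [440.  140.1 211.9] [153. 278.]
51 88 [436.2 160.9 210.3] [155. 274.]
68 20 [434.4 169.5 216.8] [160. 274.]
```

View pics/s11.png

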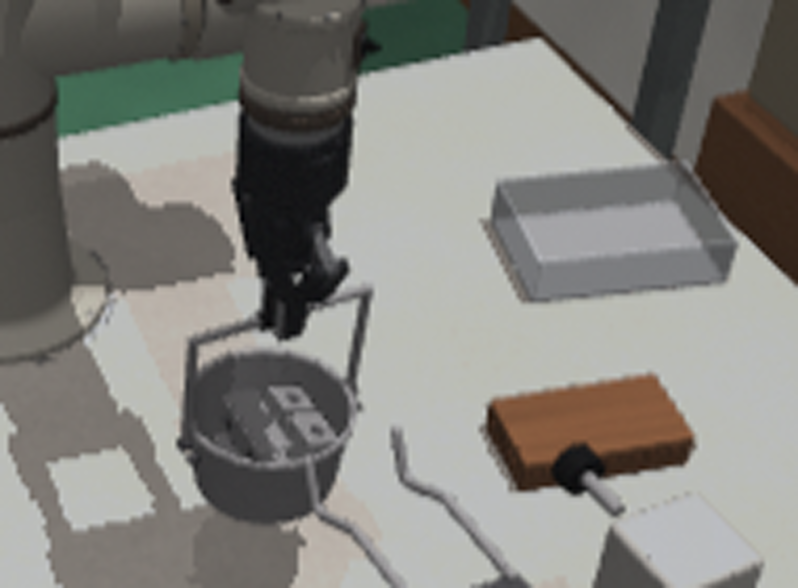

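Crown centre is about 14 mm above the TCP (z≈273), level, along the scale's y; crop shows it at (190..370, 340..292). The prong tips are at (312,462) and (396,432). Lower 14 mm, then thread the prongs forward.

servo_tool:
  deltas:
    - [[1,3,4,0,0,0],[2,8,10,0,0,0],[3,15,14,0,0,0],[4,25,14,0,0,0],[5,37,14,0,0,0],[5,50,14,0,0,0],[5,63,14,0,0,0],[5,76,14,0,0,0],[5,88,14,0,0,0],[5,99,14,0,0,0],[5,109,14,0,0,0],[5,118,14,0,0,0]]

```text
time_s: 39.75
tcp_pos: [559.1, 114.3, 244.0]
tool_rot: [-0.0, 0.679, 0.734, -0.001]
force: [1.1, -0.1, -6.5]
finger_gap: 0.153
grip_force: 78.5
```

servo_tool:
  deltas:
    - [[0,5,0,0,0,0],[0,8,0,0,0,0],[0,10,0,0,0,0],[0,10,0,0,0,0],[0,10,0,0,0,0],[0,10,0,0,0,0],[0,10,0,0,0,0],[0,10,0,0,0,0],[0,10,0,0,0,0],[0,10,0,0,0,0],[0,10,0,0,0,0],[0,10,0,0,0,0]]

```text
time_s: 40.75
tcp_pos: [568.0, 114.9, 245.3]
tool_rot: [-0.0, 0.679, 0.734, -0.0]
force: [0.3, -0.2, -6.3]
finger_gap: 0.155
grip_force: 78.5
```

```bash
python3 g.py 568.5 114.8 193 4.5
python3 - <<'E'
from h import *
c=cap("scene");save(c,"s12.png",(270,110,420,220),5)
P=cloud(c).reshape(-1,3)
t=manip.state()["tcp_pos"]
q=P[(abs(P[:,0]-t[0])<14)&(abs(P[:,1]-t[1])>25)&(abs(P[:,1]-t[1])<85)&(P[:,2]>247)&(P[:,2]<270)]
print(len(q))
for l in range(-85,86,17):
    r=q[(q[:,1]-t[1]>=l)&(q[:,1]-t[1]<l+17)]
    if len(r): print(l,len(r),r.mean(0).round(1))
E
```

```text
t40.8 tcp [568.  114.9 245.3] psi 4.5 tilt [-0.001 -0.001] q6 -0.09 F [ 0.3 -0.2 -6.3] grip 78 gap 0.15
[-0.1, 0.5, 52.3] [-0.001, 0.001, -0.0]
80
-85 15 [574.8  41.7 256.1]
-68 16 [574.8  54.7 260.8]
-51 16 [574.1  71.4 261.7]
-34 8 [573.1  84.5 260.8]
34 5 [567.4 160.4 258. ]
51 17 [565.3 176.2 258.3]
68 3 [564.7 183.8 260. ]
```

View pics/s12.png

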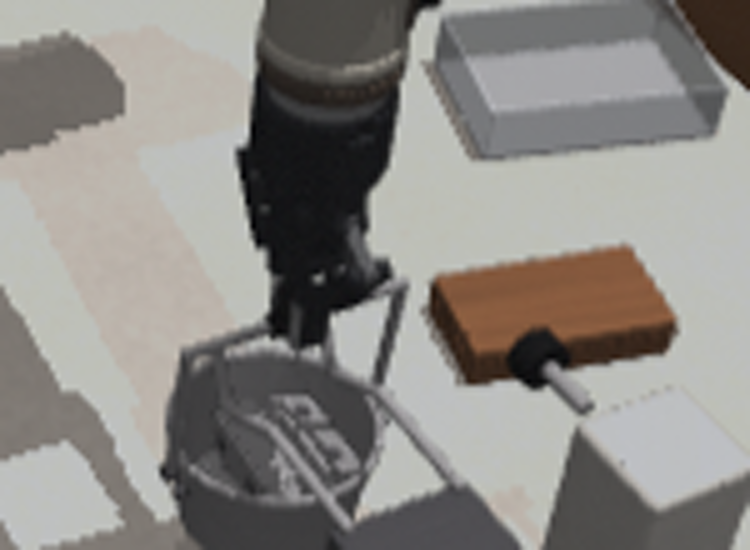

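The prongs run through the bail loop under the crown (crop (230,400) and (390,390)). Lower onto the valley.

servo_tool:
  deltas:
    - [[0,0.5,4,0,0,0],[0,0.5,9,0,0,0],[0,0.5,14,0,0,0],[0,0.5,19,0,0,0],[0,0.5,24,0,0,0],[0,0.5,29,0,0,0],[0,0.5,34,0,0,0],[0,0.5,39,0,0,0],[0,0.5,43,0,0,0],[0,0.5,46,0,0,0],[0,0.5,48,0,0,0],[0,0.5,48,0,0,0]]

```text
time_s: 41.8
tcp_pos: [568.2, 114.9, 196.7]
tool_rot: [-0.0, 0.679, 0.734, -0.001]
force: [-0.7, 0.2, -7.4]
finger_gap: 0.152
grip_force: 78.6
```

servo_tool:
  deltas:
    - [[0,0,1,0,0,0],[0,0,2,0,0,0],[0,0,3,0,0,0],[0,0,3,0,0,0]]

```text
time_s: 42.13
tcp_pos: [568.5, 114.9, 194.2]
tool_rot: [-0.0, 0.679, 0.734, -0.0]
force: [-0.6, -0.0, -6.9]
finger_gap: 0.153
grip_force: 78.6
```

servo_tool:
  deltas:
    - [[0,0,1,0,0,0],[0,0,2,0,0,0],[0,0,2.5,0,0,0],[0,0,2.5,0,0,0]]

```text
time_s: 42.47
tcp_pos: [568.8, 114.9, 193.6]
tool_rot: [0.0, 0.679, 0.734, -0.0]
force: [-4.6, 0.3, 4.5]
finger_gap: 0.158
grip_force: 79.6
```

```bash
python3 g.py
python3 - <<'E'
from h import *
c=cap("scene");save(c,"s13.png",(270,130,420,240),5)
P=cloud(c).reshape(-1,3)
t=manip.state()["tcp_pos"]
q=P[(abs(P[:,0]-t[0])<14)&(abs(P[:,1]-t[1])>45)&(abs(P[:,1]-t[1])<80)&(P[:,2]>196)&(P[:,2]<222)]
for s in(-1,1):
    r=q[(q[:,1]-t[1])*s>0]; print(s,len(r),r.mean(0).round(1))
E
```

```text
t42.5 tcp [568.8 114.9 193.6] psi 4.5 tilt [ 0.001 -0.001] q6 -0.09 F [-4.6  0.3  4.5] grip 80 gap 0.16
-1 37 [574.7  51.3 207.1]
1 17 [566.1 177.2 207.8]
```

Contact with the prongs (force swings from -7 to +4.5 N). Ease back 2 mm and release.

servo_tool:
  deltas:
    - [[0,-1,0,0,0,0],[0,-2,0,0,0,0],[0,-2,0,0,0,0],[0,-2,0,0,0,0]]
  squeeze: 20

```text
time_s: 42.85
tcp_pos: [567.5, 114.8, 193.0]
tool_rot: [0.001, 0.679, 0.734, 0.001]
force: [-0.0, 0.1, 4.5]
finger_gap: 0.153
grip_force: 79.6
```

servo_tool:
  deltas:
    - [[0,0,0,0,0,0],[0,0,0,0,0,0],[0,0,0,0,0,0],[0,0,0,0,0,0],[0,0,0,0,0,0],[0,0,0,0,0,0],[0,0,0,0,0,0]]
  fingers: 0.5

```text
time_s: 43.43
tcp_pos: [566.4, 114.7, 191.7]
tool_rot: [-0.0, 0.679, 0.734, -0.001]
force: [-0.1, -0.1, 1.1]
finger_gap: 0.498
grip_force: 0.0
```

```bash
python3 g.py
python3 - <<'E'
from h import *
c=cap("scene");save(c,"s14.png",(270,130,420,240),5)
E
```

```text
t43.4 tcp [566.4 114.7 191.7] psi 4.5 tilt [-0.001 -0.001] q6 -0.09 F [-0.1 -0.1  1.1] grip 0 gap 0.50
```

View pics/s14.png

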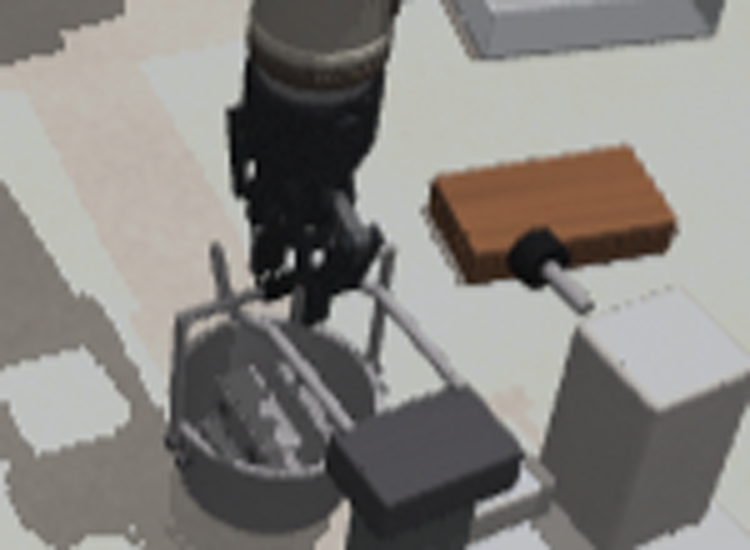

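The pail hangs with its crown in the valley across both prongs (crop (232,305) and (375,280)). Rise and go to the knob.

servo_tool:
  deltas:
    - [[0,0,-5,0,0,0],[0,0,-15,0,0,0],[0,0,-30,0,0,0],[0,0,-50,0,0,0],[0,0,-75,0,0,0],[0,0,-95,0,0,0],[0,0,-105,0,0,0],[0,0,-110,0,0,0],[0,0,-110,0,0,0]]

```text
time_s: 44.23
tcp_pos: [567.1, 114.8, 303.1]
tool_rot: [0.001, 0.679, 0.734, 0.0]
force: [0.3, -1.3, -0.4]
finger_gap: 0.502
grip_force: 0.0
```

```bash
python3 g.py 559.2 305.5 280 94.5
```

```text
t44.2 tcp [567.1 114.8 303.1] psi 4.5 tilt [ 0.002 -0.001] q6 -0.09 F [ 0.3 -1.3 -0.4] grip 0 gap 0.50
[190.7, 7.0, 23.0] [0.001, 0.002, -1.571]
```

servo_tool:
  deltas:
    - [[13,0,0,0,0,-0.12],[27,1,0,0,0,-0.24],[41,1,0,0,0,-0.36],[55,2,0,0,0,-0.48],[69,2,3,0,0,-0.6],[83,3,6,0,0,-0.72],[97,3,9,0,0,-0.84],[111,4,12,0,0,-0.96],[125,4,15,0,0,-1.08],[139,5,18,0,0,-1.2],[153,6,21,0,0,-1.32],[167,6,23,0,0,-1.44]]
  fingers: 0

```text
time_s: 45.23
tcp_pos: [558.6, 282.1, 276.1]
tool_rot: [-0.002, 0.023, 1.0, -0.001]
force: [0.5, -0.2, -0.8]
finger_gap: 1.004
grip_force: 0.0
```

servo_tool:
  deltas:
    - [[0,0,0,0,0,-0.06],[0,0,0,0,0,-0.131],[0,0,0,0,0,-0.131],[0,0,0,0,0,-0.131],[0,0,0,0,0,-0.131]]

```text
time_s: 45.65
tcp_pos: [559.2, 281.5, 277.7]
tool_rot: [-0.001, -0.038, 0.999, -0.0]
force: [-0.1, -0.1, 0.8]
finger_gap: 1.003
grip_force: 0.0
```

```bash
python3 g.py 559.2 305.5 131 94.5
python3 - <<'E'
from h import *
c=cap("scene");save(c,"s15.png",(270,110,430,230),4.8)
E
```

```text
t45.6 tcp [559.2 281.5 277.7] psi 94.4 tilt [-0.002 -0.001] q6 -1.37 F [-0.1 -0.1  0.8] grip 0 gap 1.00
[-2.2, 24.1, 146.7] [-0.001, -0.002, -0.002]
```

View pics/s15.png

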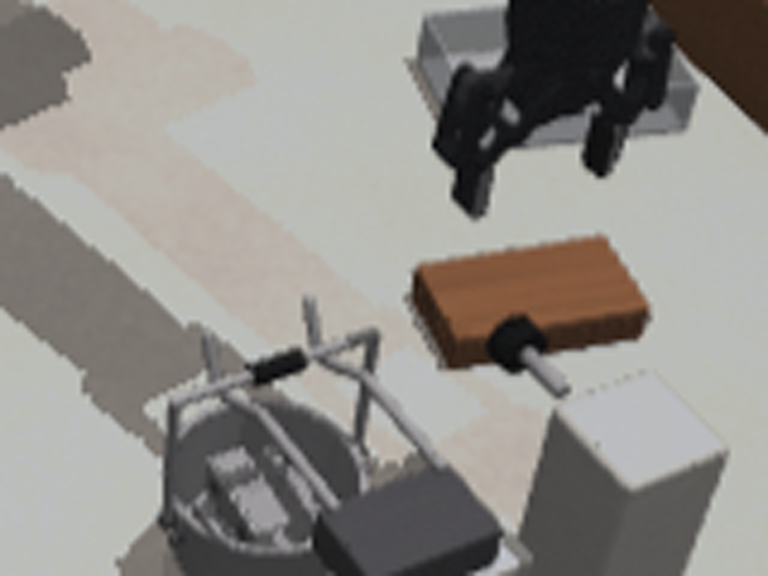

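The pail hangs free with its crown across both prongs (crop (225,390) and (330,350)). The knob is still out at (518,340).

servo_tool:
  deltas:
    - [[-2,12,5,0,0,0],[-2,24,20,0,0,0],[-2,24,50,0,0,0],[-2,24,80,0,0,0],[-2,24,110,0,0,0],[-2,24,132,0,0,0],[-2,24,143,0,0,0],[-2,24,146.5,0,0,0],[-2,24,146.5,0,0,0],[-2,24,146.5,0,0,0]]

```text
time_s: 46.53
tcp_pos: [560.4, 306.4, 133.6]
tool_rot: [0.001, -0.039, 0.999, 0.0]
force: [0.0, -0.6, 0.5]
finger_gap: 0.999
grip_force: 0.0
```

servo_tool:
  deltas:
    - [[0,0,0,0,0,0],[0,0,0,0,0,0],[0,0,0,0,0,0],[0,0,0,0,0,0],[0,0,0,0,0,0],[0,0,0,0,0,0],[0,0,0,0,0,0],[0,0,0,0,0,0],[0,0,0,0,0,0]]
  fingers: 1
  squeeze: 40

```text
time_s: 47.28
tcp_pos: [560.2, 303.6, 133.7]
tool_rot: [-0.0, -0.039, 0.999, -0.002]
force: [-2.3, -7.6, 8.1]
finger_gap: 0.409
grip_force: 39.8
```

servo_tool:
  deltas:
    - [[-4,0,0,0,0,0],[-8,0,0,0,0,0],[-12,0,0,0,0,0],[-16,0,0,0,0,0],[-20,0,0,0,0,0],[-24,0,0,0,0,0],[-28,0,0,0,0,0],[-31,0,0,0,0,0],[-33,0,0,0,0,0],[-33,0,0,0,0,0],[-33,0,0,0,0,0]]

```text
time_s: 48.2
tcp_pos: [590.1, 306.1, 133.5]
tool_rot: [-0.004, -0.039, 0.999, -0.003]
force: [-13.1, -9.0, 12.3]
finger_gap: 0.406
grip_force: 40.4
```

```bash
python3 g.py
```

```text
t48.2 tcp [590.1 306.1 133.5] psi 94.5 tilt [-0.007 -0.006] q6 -1.35 F [-13.1  -9.   12.3] grip 40 gap 0.41
```

servo_tool:
  deltas:
    - [[1,0,0,0,0,0],[2,0,0,0,0,0],[2,0,0,0,0,0]]

```text
time_s: 48.45
tcp_pos: [590.1, 306.1, 133.7]
tool_rot: [-0.001, -0.039, 0.999, -0.002]
force: [-5.5, -7.5, 8.2]
finger_gap: 0.405
grip_force: 39.9
```

servo_tool:
  deltas:
    - [[0,0,0,0,0,0],[0,0,0,0,0,0],[0,0,0,0,0,0],[0,0,0,0,0,0],[0,0,0,0,0,0],[0,0,0,0,0,0],[0,0,-25,0,0,0],[0,0,-60,0,0,0],[0,0,-100,0,0,0],[0,0,-140,0,0,0],[0,0,-150,0,0,0],[0,0,-150,0,0,0]]
  fingers: 0

```text
time_s: 49.45
tcp_pos: [592.8, 309.1, 288.2]
tool_rot: [0.005, -0.039, 0.999, 0.001]
force: [1.3, 0.1, 0.3]
finger_gap: 1.001
grip_force: 0.0
```

```bash
python3 g.py
python3 - <<'E'
from h import *
c=cap("scene");save(c,"s16.png",(140,110,430,300),2.7)
P=cloud(c);g=c["frame"].max(2)
m=(g<50)&(P[...,2]>120)&(P[...,2]<175)&(P[...,1]>280)&(P[...,1]<330)&(P[...,0]>530)&(P[...,0]<630);print("knob",m.sum(),P[m].mean(0).round(1),P[m][:,0].min(),P[m][:,0].max())
E
```

```text
t49.5 tcp [592.8 309.1 288.2] psi 94.5 tilt [0.009 0.002] q6 -1.35 F [1.3 0.1 0.3] grip 0 gap 1.00
knob 92 [587.2 297.3 158.9] 571.945041107848 597.57070659859
```

View pics/s16.png

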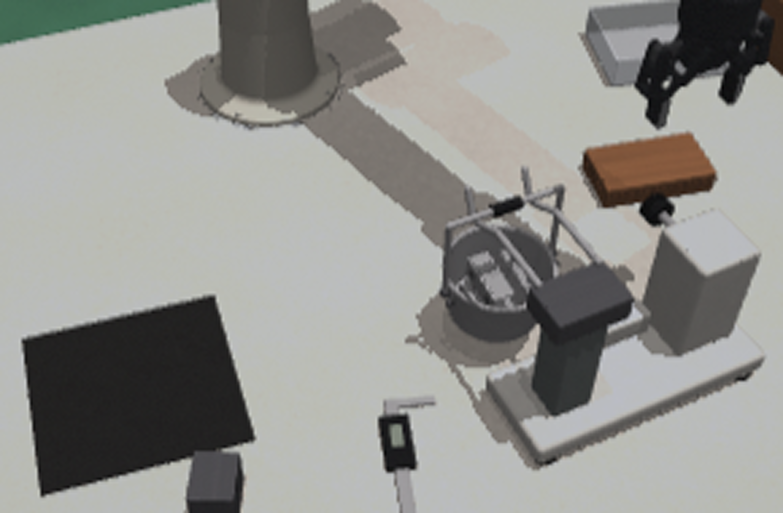

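The knob is home at (657,209), the pail hangs across both prongs at (500,210), and the mat is empty. Caliper, case and magnetic base have not moved. The gripper is clear, so I hand in.

```bash
python3 -c "
from cell import manip
print(manip.sign_off())"
```

```text
the job is handed in; nothing more can be done
None
```

I've handed the job in: all four brackets are in the pail, the pail hangs free with its bail across both prongs, and the knob was pulled out before hanging and pushed home after; no verdict came back.

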